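# Lock the control console's service hatch with the square panel key

## Robot

A 7-joint arm with a two-finger parallel gripper is mounted at the origin on the work surface. World frame = base frame: x ahead of the robot, y to its left, z up, the work surface at z = 0. Lengths are in m, angles in rad, forces in N, time in s.
With the tool pointing down it reaches from about 0.4 to 0.85 m from the base axis. Payload 10.4 kg.
Tool frame: the origin (TCP) lies at the very end of the fingers, on their centre line; the grasp point (between the pads) lies 19 mm behind it; z points along the fingers, y is the line along which they close (so a half turn about z gives the same grasp; the last joint's range is limited). The gripper opens to 87 mm and grips with 3 to 60 N. Pads are 19 mm wide; open, the fingers measure 117 mm over their backs; the gripper's body (75 mm by 190 mm) begins 51 mm behind the grasp point.
Start: joints at [-1.311, 0.332, -0.065, 1.46, 0.022, 1.35, -0.088], TCP at [0.174, 0.6, 0.19] pointing down, gripper open.
Joint ranges: [-2.6, 2.6], [-0.5, 2.12], [-1.47, 1.34], [0.16, 2.42], [-1.27, 4.41], [0.06, 2.06], [-2.6, 2.6]. Speed limits (rad/s): [2.22, 2.22, 2.79, 2.79, 3.14, 3.14, 3.14].

## Interface

Orientations are given as a unit quaternion [x, y, z, w].
In Python, from bench import * gives the robot as it stands.
- The arm moves only by the tool step_arm, never from a script. Its arguments are lists of equal length, an entry for each row: "delta_pos": the shift along the world's x, y, z in units of 25 mm (1.0 is 25 mm), a list of three; "turn": the turn about the world's z in units of 0.12 rad (1.0 is 0.12 rad). In form: {"delta_pos": [[tx, ty, tz], ...], "turn": [turn, ...]}. A call has 1 to 12 rows; each row shifts and turns the commanded pose from where the row before left it; what a row does not reach is not made up. A row lasts 1/10 s, in which the tool goes at most 50 mm and 8.59 degrees, less where a joint would pass 70% of its speed; a pose out of reach is approached as far as the arm can. A call with a number of a shift or a turn outside -1 to 1 is refused whole. A call with a gripper value outside its range is refused whole. "grip" is the closure, from 0 (fully open) to 1 (shut), set as the call begins (left out, the last holds). The fingers move at their own pace and stop on an object; "newtons" is the grip in N (left out, the last holds). Time passes only in rows, so rows that do not move let the fingers close. It gives the time, the measured TCP pose, the force, the opening and the grip force at its end, in the units of the state.
- read_state(): the state, without advancing time (a new reading comes with each control period).
- camera(name): name is "scene" or "side" or "wrist"; returns a dict with "image" (400x640x3 uint8, red, green, blue), "z_map" (400x640 float32, m along the optical axis (not along the pixel's ray), 0 where there is no reading), "mtx" (3x3 intrinsics, pixels), "view" (4x4, takes a point from world to camera coordinates). Camera axes: x right, y up, looking along -z (the intrinsics and any distortion apply to the point x, -y, -z); pixel columns grow to the right and rows downward; lengths in m; the calibration is good to about 2 mm. A picture is of the moment at which its call begins.
- close_job(): hands the job in; it is judged then, once.
The state is a dict: "time": time; "joint_positions": joint angles; "joint_vel": joint speeds; "joint_torque": joint torques, N m; "ee_pos": TCP position; "eef_rot": TCP orientation; "ft_force": force on the tool from outside, world axes, zero at the start; "torque": the same for the moment, N m; "width": finger opening in m; "grip_force": force on a finger pad.
Only numpy, scipy, OpenCV 4.12 (cv2) and the standard library are available. Lean on these libraries where they do the work, as an engineer would, in place of code of your own. Each camera call takes 0.05 s, during which the arm holds its last target. There are 200 camera calls.

## Task

Lock the service hatch of the sloping control console: take the steel square key with the flat wing handle from the tool rack, push it through the sprung dust flap of the hatch lock until it is fully home in the socket, and turn it clockwise to its stop so that the bolt is fully thrown. Then pull the key out and stand it back upright in the hole it came from; leave the other tools in the rack, and the pliers, white box and servo motor on the bench, where they are.

Things in the scene. Friction and masses are not known exactly. Their poses are not given: they have to be found in the camera images.
- key: Loose steel panel key, 104 mm, 90 g. Origin: centre of the tip's end face; z runs up the shaft to the handle. Shaft 10 mm square (sides along x, y), z = 0 to 70 mm, its first 4 mm stepped down to 7 mm square. Handle: flat wing 42 mm wide (x), 12 mm thick (y), z = 70 to 104 mm; grip across the thickness. Starts upright in a rack hole, tip on its floor, wing within 20 degrees of the rack's row.
- rack: Fixed black tool rack, 60 (x) by 200 (y) by 50 mm high; origin at the centre of its underside on the table, z up. Three round holes 18 mm wide, 40 mm deep (floor 10 mm above the table) at x = 0, y = -65, 0 and +65 mm. The key stands in any one of them, the two other tools in the rest.
- nutdriver: Loose tool in another rack hole, to be left there: round shaft, round black handle 28 mm in diameter, top 104 mm above its tip. Origin at the tip, z up.
- tdriver: Loose tool in another rack hole, to be left there: round shaft, grey block handle 34 by 14 by 18 mm, top 94 mm above its tip. Origin at the tip, z up.
- console: Fixed sloping control console, 332 mm wide (y), 250 mm deep, 40 mm high at the front, 178 mm at the back; its front faces its own -x. Origin on the table right under the lock's mouth. The panel rises from the front at 35 degrees; hatch on its left half, knobs and display on the right; nothing on the panel is higher than the lock's face.
- lock_mouth (a point): Centre of the 20 mm square mouth in the face of the hatch lock, a steel case 60 by 62 mm, 14 mm proud of the panel; 120 mm above the table. z points out of the panel (35 degrees from vertical, leaning to the console's front), x up the slope, y left. The key goes in along -z. Behind the mouth lie the flap, then a recess 26 mm square, then the socket.
- socket_mouth (a point): Mouth of the turning socket, 26 mm straight below lock_mouth, same fixed axes. Hole 11.2 mm square, 1.5 mm bevel. With the bolt withdrawn its sides are turned 0 to 69 degrees clockwise (seen from outside) from x and y, differing from lock to lock, unseen, not reported: find it by feel. The key drops in when its flats match within about 7 degrees; else its tip stops 4 to 6 mm below here.
- socket_floor (a point): Floor of the socket, 40 mm below lock_mouth, same axes. Fully home: the key's tip within 4 mm of it. From where it starts the socket turns clockwise (seen from outside) by 52 degrees, taking about 0.12 N m, to a hard stop, and stays where it is left. The key has about 7 degrees of play either way in it.
- flap (a joint): Angle of the sprung dust flap 3 mm behind the lock's mouth: 0 shut, growing to 1.5 rad as it is pushed inwards. Hinged on the mouth's upper edge; 1 to 2 N opens it; it leans on the key and shuts by itself when the key is out.
- bolt (a joint): Travel of the brass bolt (17 mm wide) that comes out of the right side of the lock case, across a 12 mm gap, into the keeper on the console's frame: 0 withdrawn (at the start), 0.018 m fully thrown. The socket drives it: 20 mm for each radian that it turns.
- pliers: Loose bystander: small pliers with green handles, about 140 mm long, lying flat.
- twin_box: Loose bystander: white plastic box 50 by 80 by 34 mm with two round marks on top.
- servo: Loose bystander: black servo motor with a white horn, 20 by 56 by 44 mm.
There are look-alikes about, which are no part of the job. What is shaped like the key but green or purple is not meant.

How it is judged:
On the way, in this order (a step that is already met when the one before it is completed fails the run):
1. the key is through the flap and fully home in the socket, not yet turned (z of key in the frame of lock_mouth below -0.036 m and x of key in the frame of lock_mouth between -0.004 and 0.004 m and y of key in the frame of lock_mouth between -0.004 and 0.004 m and value of joint bolt below 0.008 m), for 0.1 s.
2. the bolt is thrown by the key, which is still in the socket (value of joint bolt above 0.0165 m and z of key in the frame of lock_mouth below -0.03 m), for 0.1 s.
At the end, for the whole second after the job is handed in: The bolt is thrown at least 16.5 of its 18 mm, the flap shut (0.15 rad), the key stands released and at rest in its own rack hole (tip within 10 mm of its start, 0.2 rad of upright), the other tools are within 15 mm and pliers, white box and servo within 20 mm of their starts (value of joint bolt above 0.0165 m and value of joint flap below 0.15 rad and distance of key from where it was at the start of the episode below 0.01 m and angle between key's own z axis and vertical below 0.2 rad and linear speed of key below 0.02 m/s); the robot touches nothing.
It fails at once if another tool in the rack is pulled out or shifted by more than 15 mm (distance of any of nutdriver, tdriver from where it was at the start of the episode above 0.015 m).
It fails at once if the pliers, the white box or the servo is pushed by more than 20 mm (distance of any of pliers, twin_box, servo from where it was at the start of the episode above 0.02 m).
It also fails if it takes over 72 s, if anything falls off the work surface, if the arm or the gripper's body presses on something with over 40 N, if the wrist force passes 120 N, or if a joint passes its speed limit or range.

## Working session

There is one attempt and no reset: what is moved stays moved. The work goes in short steps, Python scripts to look and compute and a tool call to move; the robot and the scene stay as the last step left them, time stands still between calls to the robot, and variables do not carry over. Pictures are saved under pics/ and viewed, at most 10 in all, crops included, and the job is handed in when it is done.

Besides the shell and the picture viewer there is one more tool, called after "Call:" by a JSON object that holds its "op" and its "data", one argument or row to a line. step_arm: Moves the arm, as the interface text tells. Shifts and turns lie within -1 to 1; 1 stands for 25 mm of shift or 0.12 rad of turn. Its arguments: {"type":"object","properties":{"delta_pos":{"type":"array"},"turn":{"type":"array"},"grip":{"type":"number"},"newtons":{"type":"number"}},"required":["delta_pos","turn"]}

```bash
ls -la; mkdir -p pics
python3 - <<'E'
from bench import *
import cv2,numpy as np
s=read_state(); print({k:np.round(v,3) for k,v in s.items()})
ims=[]
for n in("scene","side"):
    c=camera(n); np.savez(f"pics/{n}0.npz",**c); ims.append(c["image"])
    print(n,np.round(c["mtx"],1).tolist(),np.round(c["view"],3).tolist())
    cv2.imwrite(f"pics/{n}0.png",c["image"][:,:,::-1])
c=camera("wrist");np.savez("pics/wrist0.npz",**c);print(np.round(c["mtx"],1).tolist(),np.round(c["view"],3).tolist())
cv2.imwrite("pics/wrist0.png",c["image"][:,:,::-1])
E
```

```text
total 12
drwxr-xr-x  3 agent agent 4096 Dec  1 08:52 .
drwxr-xr-x 23 root  root  4096 Dec  1 08:52 ..
drwxr-xr-x  2 agent agent 4096 Dec  1 08:52 pics
{'time': np.float64(0.0), 'joint_positions': array([-1.311,  0.333, -0.065,  1.461,  0.022,  1.35 , -0.089]), 'joint_vel': array([-0.001,  0.001, -0.001,  0.001,  0.   ,  0.001,  0.001]), 'joint_torque': array([ 2.0000e-03, -6.2325e+01,  2.6000e-02, -3.8989e+01, -6.1000e-02,
        4.0000e-02,  0.0000e+00]), 'ee_pos': array([0.174, 0.6  , 0.189]), 'eef_rot': array([ 0.141,  0.99 , -0.001, -0.   ]), 'ft_force': array([ 0.538,  0.354, -0.179]), 'torque': array([ 0.001, -0.057,  0.026]), 'grip_force': np.float64(0.0), 'width': np.float64(0.087)}
scene [[452.0, 0.0, 310.3], [0.0, 452.0, 198.2], [0.0, 0.0, 1.0]] [[0.782, 0.623, 0.001, -0.432], [-0.367, 0.46, 0.809, 0.041], [0.503, -0.633, 0.588, -1.455], [0.0, 0.0, 0.0, 1.0]]
side [[398.9, 0.0, 322.6], [0.0, 398.9, 200.4], [0.0, 0.0, 1.0]] [[-0.964, -0.264, -0.009, 0.476], [0.176, -0.67, 0.721, -0.074], [-0.197, 0.694, 0.693, -1.011], [0.0, 0.0, 0.0, 1.0]]
[[335.1, 0.0, 321.2], [0.0, 335.1, 197.5], [0.0, 0.0, 1.0]] [[0.279, 0.96, -0.001, -0.624], [-0.926, 0.269, -0.264, 0.031], [-0.253, 0.075, 0.965, -0.389], [0.0, 0.0, 0.0, 1.0]]
```

View pics/scene0.png

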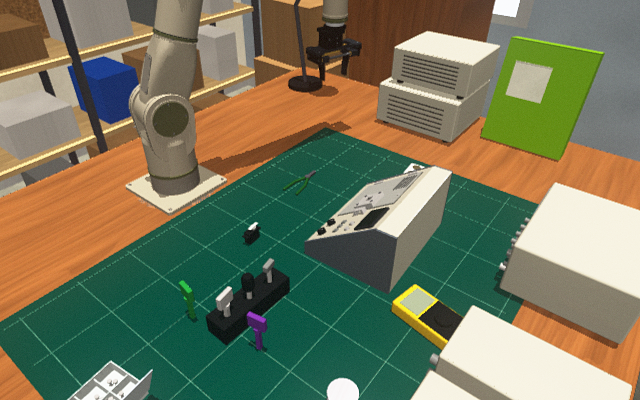

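View pics/side0.png

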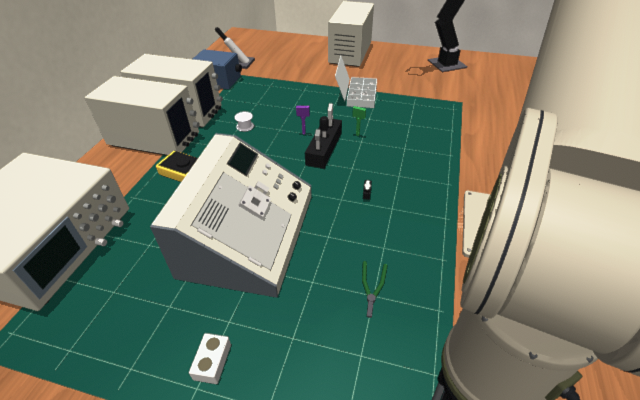

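Scene view: rack at about (248,305) holding a flat light handle (224,300), a round black one (248,285) and a small grey one (269,268); the green (188,300) and purple (258,325) look-alikes stand outside the rack. In the side view, the lock is at (255,202), the rack at (323,142), the pliers at (372,290), the box at (210,358) and the servo at (367,190).
The candidates for the key are (224,300) and (269,268). I'll confirm in an enlarged crop.

```bash
cat > h.py <<'E'
import numpy as np,cv2
def load(n):
    c=dict(np.load(f"pics/{n}.npz")); return c
def pts(c):
    z=c["z_map"];v,u=np.mgrid[:z.shape[0],:z.shape[1]];K=c["mtx"]
    p=np.stack([(u-K[0,2])/K[0,0]*z,-(v-K[1,2])/K[1,1]*z,-z],-1)
    T=np.linalg.inv(c["view"]);return p@T[:3,:3].T+T[:3,3]
def ray(c,u,v,h):
    K=c["mtx"];T=np.linalg.inv(c["view"]);d=T[:3,:3]@np.array([(u-K[0,2])/K[0,0],-(v-K[1,2])/K[1,1],-1]);o=T[:3,3]
    return o+d*(h-o[2])/d[2]
def proj(c,p):
    q=c["view"][:3,:3]@np.array(p)+c["view"][:3,3];q=c["mtx"]@np.array([q[0],-q[1],-q[2]]);return q[:2]/q[2]
E
python3 - <<'E'
from h import *
a=load("scene0");b=load("side0")
A=cv2.resize(a["image"][245:345,170:310],None,fx=4,fy=4,interpolation=cv2.INTER_CUBIC)
B=cv2.resize(b["image"][90:170,285:375],None,fx=2.5,fy=2.5,interpolation=cv2.INTER_CUBIC)
C=cv2.resize(b["image"][120:300,150:320],None,fx=1.3,fy=1.3)
im=np.zeros((600,800,3),np.uint8);im[:400,:560]=A;im[:200,562:562+225]=B;im[205:205+234,562:562+221]=C
cv2.imwrite("pics/crop.png",im[:,:,::-1])
Pa,Pb=pts(a),pts(b)
for n,P,l in(("scene",Pa,[(224,300),(223,293),(248,280),(269,265),(188,290),(257,320),(230,330),(285,290),(252,232)]),("side",Pb,[(331,112),(319,136),(324,122),(255,202),(367,190),(210,358),(372,300),(240,180),(155,226),(278,292),(310,183),(214,137)])):
    for u,v in l: print(n,u,v,np.round(P[v,u],3))
E
```

```text
scene 224 300 [ 0.553 -0.287  0.103]
scene 223 293 [ 0.545 -0.281  0.114]
scene 248 280 [ 0.556 -0.22   0.11 ]
scene 269 265 [ 0.557 -0.155  0.104]
scene 188 290 [ 0.473 -0.316  0.104]
scene 257 320 [ 0.641 -0.281  0.101]
scene 230 330 [ 0.576 -0.301  0.039]
scene 285 290 [ 0.581 -0.132  0.02 ]
scene 252 232 [ 0.386 -0.042  0.036]
side 331 112 [ 0.538 -0.266  0.102]
side 319 136 [ 0.542 -0.141  0.097]
side 324 122 [ 0.543 -0.202  0.106]
side 255 202 [0.606 0.179 0.115]
side 367 190 [ 0.374 -0.02   0.032]
side 210 358 [0.57  0.514 0.033]
side 372 300 [0.301 0.3   0.012]
side 240 180 [0.659 0.137 0.137]
side 155 226 [0.74  0.351 0.178]
side 278 292 [0.506 0.328 0.004]
side 310 183 [ 0.542 -0.041  0.002]
side 214 137 [0.766 0.041 0.177]
```

View pics/crop.png

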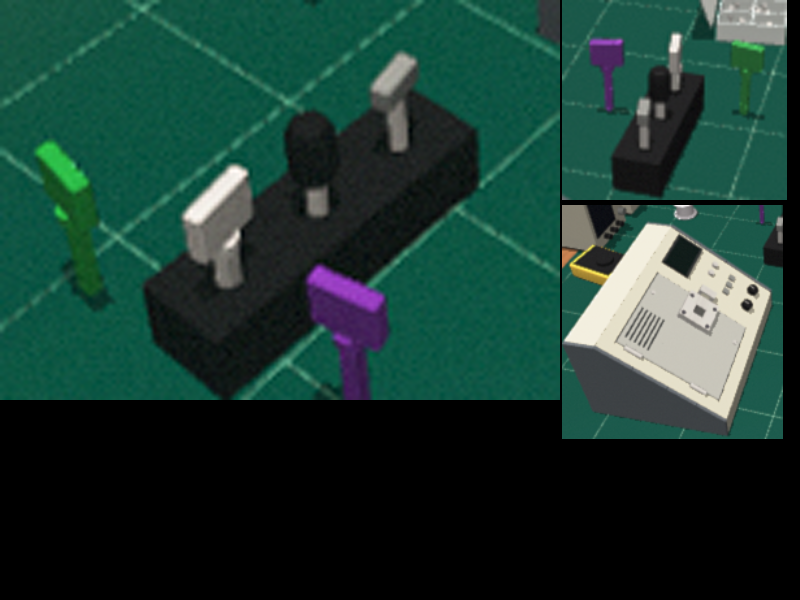

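The crop confirms the key: the light steel flat wing at (224,300), 34 mm tall, is in the rack's -y end hole. The one at (269,268) is the small grey block (tdriver). Green and purple are decoys. Next I'll move over the lock for a near look, then go to the rack.

Call:
{"op": "step_arm", "data": {
  "delta_pos": [
    [0.3, -0.6, 0.6],
    [0.7, -0.9, 0.6],
    [0.75, -0.9, 0.5],
    [0.75, -0.9, 0.5],
    [0.75, -0.9, 0.5],
    [0.75, -0.9, 0.5],
    [0.75, -0.9, 0.4],
    [0.75, -0.9, 0.3],
    [0.75, -0.9, 0.2]
  ],
  "turn": [-0.36, -0.36, -0.36, -0.36, -0.36, -0.36, -0.36, -0.36, -0.36],
  "grip": 0
}}

```text
time: 1.05
ee_pos: [0.3321, 0.4035, 0.2927]
eef_rot: [0.331, 0.944, 0.0, 0.0]
ft_force: [0.5, 1.4, 0.3]
width: 0.0869
grip_force: 0.0
```

Call:
{"op": "step_arm", "data": {
  "delta_pos": [
    [0.75, -0.9, 0],
    [0.75, -0.9, 0],
    [0.75, -0.9, 0],
    [0.75, -0.9, 0],
    [0.75, -0.9, 0],
    [0.75, -0.9, 0],
    [0.75, -0.9, 0],
    [0.75, -0.9, 0],
    [0.75, -0.9, 0]
  ],
  "turn": [-0.36, -0.36, -0.36, -0.36, -0.36, -0.36, -0.36, -0.36, -0.36]
}}

```text
time: 1.95
ee_pos: [0.5006, 0.2005, 0.2919]
eef_rot: [0.507, 0.862, -0.0, 0.0]
ft_force: [0.3, 0.7, -0.1]
width: 0.0871
grip_force: 0.0
```

Run:
```python
from bench import *
import numpy as np,cv2
s=read_state();print(s["time"],np.round(s["ee_pos"],4),np.round(s["eef_rot"],3),np.round(s["joint_positions"],2))
c=camera("wrist");np.savez("pics/w1.npz",**c)
from h import *
im=c["image"].copy();cv2.imwrite("pics/w1.png",im[:,:,::-1])
print(proj(c,(0.606,0.179,0.118)))
```

```text
1.95 [0.5006 0.2005 0.2919] [ 0.507  0.862 -0.     0.   ] [-0.81  0.1   0.37  1.54 -0.04  1.51  0.07]
[391.58860977 231.37680881]
```

View pics/w1.png

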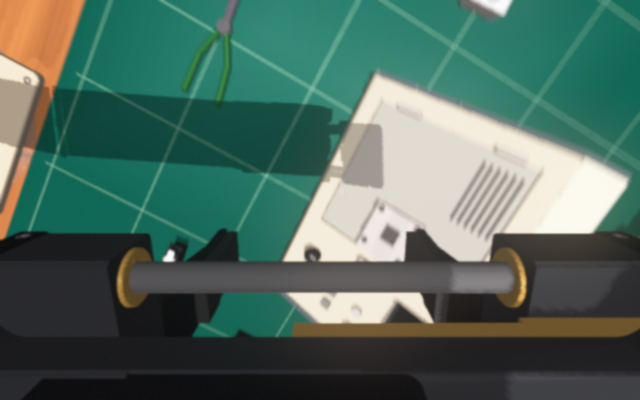

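The wrist view shows the lock case with its dark square mouth at about (391,236), the panel around it and the pliers clear at (222,40). Next I'll triangulate the mouth and get the console yaw from the panel plane.

```bash
cat >> h.py <<'E'
def cam_ray(c,u,v):
    K=c["mtx"];T=np.linalg.inv(c["view"]);d=T[:3,:3]@np.array([(u-K[0,2])/K[0,0],-(v-K[1,2])/K[1,1],-1]);return T[:3,3],d/np.linalg.norm(d)
def tri(r1,r2):
    (o1,d1),(o2,d2)=r1,r2
    t=np.linalg.lstsq(np.stack([d1,-d2],1),o2-o1,rcond=None)[0];p,q=o1+t[0]*d1,o2+t[1]*d2
    return (p+q)/2,np.linalg.norm(p-q)
def dark(c,u,v,r,thr):
    g=cv2.cvtColor(c["image"],cv2.COLOR_RGB2GRAY);m=np.zeros_like(g);m[v-r:v+r,u-r:u+r]=(g[v-r:v+r,u-r:u+r]<thr)
    n,l,st,ce=cv2.connectedComponentsWithStats(m);i=min(range(1,n),key=lambda i:np.hypot(*(ce[i]-(u,v)))-st[i,4]*.05);return ce[i],st[i]
E
python3 - <<'E'
from h import *
w=load("w1");s=load("side0");sc=load("scene0")
for c,u,v in((w,391,235),(s,255,202)):
    g=cv2.cvtColor(c["image"],cv2.COLOR_RGB2GRAY);print(g[v-14:v+14:2,u-16:u+16:2])
P=pts(s)
q=P[200:250,215:290].reshape(-1,3);q=q[(q[:,2]>.03)]
n=None
for it in range(8):
    m=q.mean(0);n=np.linalg.svd(q-m,full_matrices=0)[2][2];n*=np.sign(n[2]);r=(q-m)@n;q=q[abs(r)<max(.003,np.std(r)*1.5)]
print("plane",n,"tilt",np.degrees(np.arccos(n[2])),"front dir yaw",np.degrees(np.arctan2(n[1],n[0])),m,np.std(r),len(q))
Pw=pts(w)
q=Pw[105:230,340:520].reshape(-1,3);q=q[(q[:,2]>.03)]
for it in range(8):
    m=q.mean(0);n=np.linalg.svd(q-m,full_matrices=0)[2][2];n*=np.sign(n[2]);r=(q-m)@n;q=q[abs(r)<max(.003,np.std(r)*1.5)]
print("planew",n,"tilt",np.degrees(np.arccos(n[2])),"yaw",np.degrees(np.arctan2(n[1],n[0])),m,np.std(r),len(q))
E
```

```text
[[236 235 236 236 235 231 224 227 230 230 229 229 229 230 231 230]
 [235 235 236 235 232 220 201 211 223 228 229 229 229 230 231 230]
 [235 235 235 234 227 198 165 179 200 216 226 229 229 231 231 230]
 [235 235 235 231 214 165 128 140 166 188 208 222 228 230 230 230]
 [235 235 234 225 190 136 113 115 127 153 177 198 216 228 230 231]
 [236 234 231 210 157 118 112 112 112 120 140 164 195 225 231 215]
 [235 233 223 182 131 113 111 111 111 112 114 129 181 224 232 202]
 [234 231 211 153 116 112 111 111 112 111 110 129 185 226 233 200]
 [234 229 209 157 123 112 111 111 111 110 115 160 212 230 234 198]
 [233 229 216 185 160 133 116 112 110 109 136 194 227 234 232 181]
 [232 230 225 214 195 173 146 123 110 114 164 217 232 235 232 172]
 [231 230 229 227 220 206 183 160 132 143 200 228 234 235 230 158]
 [231 230 229 229 228 225 214 195 172 184 223 233 235 235 229 148]
 [231 230 229 229 229 229 227 220 205 212 230 234 234 235 229 138]]
[[197 197 198 198 189 128 179 217 162 142 143 167 209 212 213 220]
 [197 198 198 195 215 147 147 218 214 215 160 149 139 203 213 224]
 [199 197 198 191 218 218 2
[... 393 characters left out ...]
219 212 216 206 116  87 195 217 218 217 215 129]
 [150 128 122 152 208 216 213 214 213 170 215 218 217 218 193 134]
 [199 197 146 122 122 182 210 212 214 215 218 218 218 219 139 136]
 [197 198 199 179 135 118 129 201 217 218 219 216 219 193 128 189]
 [198 198 198 198 199 150 122 124 149 212 218 104 206 140 135 199]
 [197 198 198 197 198 198 193 140 123 126 183 115 179 129 191 197]]
plane [-0.57728938 -0.03280601  0.81588035] tilt 35.32549803157664 front dir yaw -176.7475125245536 [0.59196082 0.23817816 0.09834052] 0.001250233008376545 3160
planew [-0.57877369 -0.02235874  0.81518164] tilt 35.39467431381135 yaw -177.78769400092142 [0.60302737 0.26353166 0.10780823] 0.0011016471137709578 19896
```

Run:
```python
from h import *
w=load("w1");s=load("side0");sc=load("scene0")
a,sa=dark(w,391,235,16,170);b,sb=dark(s,255,202,8,150);print(a,sa,b,sb)
p,e=tri(cam_ray(w,*a),cam_ray(s,*b));print("tri",p,e,"w@.12",ray(w,*a,.12),"s@.12",ray(s,*b,.12))
# key & rack from two fixed views
for n,c,lo in(("scene",sc,0),("side",s,0)):
    P=pts(c);g=c["image"].astype(int)
    near=(abs(P[...,0]-.55)<.06)&(abs(P[...,1]+.28)<.05)
    k=near&(P[...,2]>.085)&(P[...,2]<.13)&(g.max(-1)-g.min(-1)<40)&(g.max(-1)>90)
    q=P[k];print(n,"key",k.sum(),np.round(np.median(q,0),4),np.round(q.min(0),3),np.round(q.max(0),3))
    top=q[q[:,2]>.107] 
    if len(top)>3:
        r=cv2.minAreaRect((top[:,:2]*1000).astype(np.float32));print("top rect",r,top.mean(0))
    t=(abs(P[...,0]-.55)<.08)&(abs(P[...,1]+.22)<.16)&(P[...,2]>.044)&(P[...,2]<.056)&(g.max(-1)<60)
    r=cv2.minAreaRect((P[t][:,:2]*1000).astype(np.float32));print("rack top",t.sum(),r,np.median(P[t][:,2]))
```

```text
[389.48917749 234.77056277] [381 225  18  20 231] [255.01923077 200.94230769] [251 197   9   9  52]
tri [0.60840739 0.17304536 0.11301066] 0.0007323113138197707 w@.12 [0.60534229 0.17468522 0.12      ] s@.12 [0.60517246 0.17955367 0.12      ]
scene key 246 [ 0.5506 -0.2838  0.1066] [ 0.539 -0.303  0.085] [ 0.557 -0.261  0.117]
top rect ((547.2936401367188, -282.19525146484375), (14.3646879196167, 41.948402404785156), 5.868171691894531) [ 0.54783885 -0.28284187  0.11267478]
rack top 1602 ((548.6865844726562, -215.5439453125), (202.33395385742188, 63.52125930786133), 87.90027618408203) 0.050060622543030064
side key 58 [ 0.5429 -0.2658  0.1081] [ 0.537 -0.3    0.088] [ 0.553 -0.257  0.115]
top rect ((545.5198974609375, -279.80126953125), (10.965093612670898, 40.91738510131836), 8.290511131286621) [ 0.54456974 -0.27614635  0.11169391]
rack top 517 ((548.3797607421875, -215.55555725097656), (203.17877197265625, 61.57726287841797), 88.31008911132812) 0.04826510275488172
```

Call:
{"op": "step_arm", "data": {
  "delta_pos": [
    [0.1, -0.9, 0],
    [0.1, -1, 0],
    [0.1, -1, 0],
    [0.1, -1, 0],
    [0.1, -1, 0],
    [0.1, -1, 0],
    [0.1, -1, 0],
    [0.1, -1, 0],
    [0.1, -1, 0]
  ],
  "turn": [-0.36, -0.36, -0.36, -0.36, -0.36, -0.36, -0.36, -0.36, -0.36]
}}

```text
time: 2.9
ee_pos: [0.522, -0.0219, 0.2921]
eef_rot: [0.664, 0.748, 0.0, 0.0]
ft_force: [0.3, 1.1, -0.1]
width: 0.0872
grip_force: 0.0
```

Call:
{"op": "step_arm", "data": {
  "delta_pos": [
    [0.1, -1, 0],
    [0.1, -1, 0],
    [0.1, -1, 0],
    [0.1, -1, 0],
    [0.1, -1, 0],
    [0.1, -1, 0],
    [0.1, -0.8, 0],
    [0, -0.4, 0],
    [0, 0, 0]
  ],
  "turn": [-0.36, -0.36, -0.36, 0, 0, 0, 0, 0, 0]
}}

```text
time: 3.8
ee_pos: [0.5389, -0.2018, 0.2919]
eef_rot: [0.711, 0.703, -0.0, 0.0]
ft_force: [0.7, -0.5, -0.6]
width: 0.0871
grip_force: 0.0
```

Run:
```python
from bench import *
import numpy as np,cv2
s=read_state();print(s["time"],np.round(s["ee_pos"],4),np.round(s["eef_rot"],3),np.round(s["joint_positions"],2))
c=camera("wrist");np.savez("pics/w2.npz",**c)
from h import *
cv2.imwrite("pics/w2.png",c["image"][:,:,::-1])
print(proj(c,(0.55,-0.285,0.114)))
```

```text
3.8 [ 0.5389 -0.2018  0.2919] [ 0.711  0.703 -0.     0.   ] [-0.33  0.21  0.74  1.46 -0.14  1.52  0.39]
[331.66313455 240.27902734]
```

View pics/w2.png

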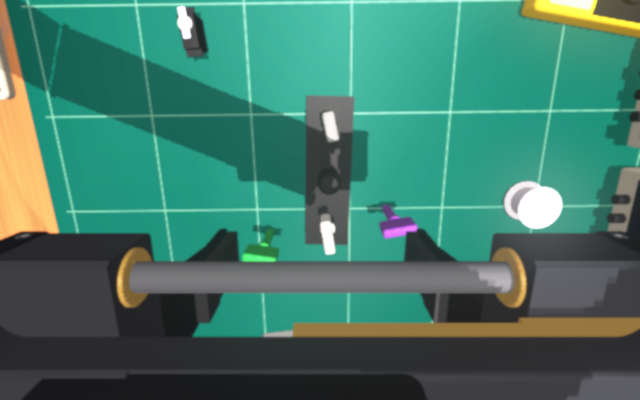

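The wrist view shows the key wing at about (328,235), the nutdriver at (329,181), the tdriver at (331,127), green (262,245) and purple (397,222). The key has about 70 mm of clearance on both sides.

Run:
```python
from h import *
c=load("w2");g=c["image"].astype(int)
m=((g.min(-1)>150)).astype(np.uint8);m[:,:310]=0;m[:,345:]=0;m[:212]=0;m[256:]=0
n,l,st,ce=cv2.connectedComponentsWithStats(m);i=1+np.argmax(st[1:,4]);print(st[i],ce[i])
v,u=np.where(l==i)
for h in(.114,):
    q=np.array([ray(c,a,b,h)[:2] for a,b in zip(u,v)])*1000
    print(h,cv2.minAreaRect(q.astype(np.float32)),q.mean(0))
P=pts(c)[l==i];print(np.round(np.percentile(P,[2,50,98],axis=0),4))
t=P[P[:,2]>.109];print(len(t),cv2.minAreaRect((t[:,:2]*1000).astype(np.float32)),t.mean(0))
s=load("scene0");w=load("w1")
```

```text
[320 219  16  36 425] [327.78352941 236.30823529]
0.114 ((545.111572265625, -280.4715881347656), (44.59970474243164, 17.74172019958496), 89.9414291381836) [ 545.41931733 -279.97840052]
[[ 5.365e-01 -3.492e-01  2.000e-04]
 [ 5.456e-01 -2.830e-01  1.125e-01]
 [ 5.560e-01 -2.621e-01  1.145e-01]]
328 ((539.6358032226562, -217.21298217773438), (13.38153076171875, 172.77877807617188), 4.881999492645264) [ 0.54509271 -0.28079255  0.11494587]
```

Call:
{"op": "step_arm", "data": {
  "delta_pos": [
    [0.1, -0.8, 0],
    [0.1, -0.8, -0.2],
    [0.09, -0.8, -0.6],
    [0, -0.77, -0.8],
    [0, 0, -0.9],
    [0, 0, -0.9],
    [0, 0, -0.9],
    [0, 0, -0.9],
    [0, 0, -0.8],
    [0, 0, -0.5],
    [0, 0, 0]
  ],
  "turn": [0.3, 0.3, 0.3, 0.14, 0, 0, 0, 0, 0, 0, 0],
  "grip": 0.4
}}

```text
time: 4.95
ee_pos: [0.5462, -0.2775, 0.1281]
eef_rot: [0.664, 0.748, -0.0, -0.001]
ft_force: [0.1, 0.1, 1.4]
width: 0.0523
grip_force: 0.0
```

Run:
```python
from bench import *
from h import *
s=read_state();print(s["time"],np.round(s["ee_pos"],4),np.round(s["eef_rot"],3),s["width"])
c=camera("wrist");np.savez("pics/w3.npz",**c)
c2=camera("scene");np.savez("pics/s3.npz",**c2)
im=np.zeros((600,700,3),np.uint8);im[:300,:480]=cv2.resize(c["image"],(480,300));im[300:600,:450]=cv2.resize(c2["image"][220:340,150:330],(450,300))
cv2.imwrite("pics/v3.png",im[:,:480,::-1])
```

```text
4.95 [ 0.5462 -0.2775  0.1281] [ 0.664  0.748 -0.    -0.001] 0.052260523377734076
```

View pics/v3.png

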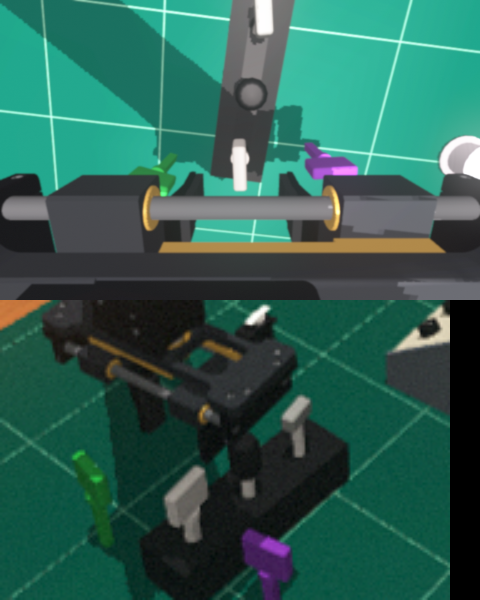

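Run:
```python
from bench import *
from h import *
s=read_state();print(s["time"],np.round(s["ee_pos"],4),np.round(s["joint_vel"],3),np.round(s["joint_positions"],3),np.round(s["ft_force"],2))
c=load("w3");c2=load("s3")
for p in(s["ee_pos"],(0.546,-0.281,0.114)): print(proj(c2,p),(proj(c2,p)-(150,220))*2.5, proj(c,p)*.75)
P=pts(c2);
for u,v in((235,455),(210,430),(185,485)): print(P[int(220+(v-300)/2.5),int(150+u/2.5)])
```

```text
5.05 [ 0.5471 -0.2787  0.1303] [ 0.003 -0.009  0.009 -0.013  0.     0.     0.001] [-0.156  0.407  0.713  1.603 -0.278  1.235  0.726] [ 0.44  0.24 -0.2 ]
[223.76431199 287.26342145] [184.41077998 168.15855362] [242.65419954 172.20972175]
[223.4480313  293.10862821] [183.62007824 182.77157052] [240.94233866 167.92273857]
[ 0.55213864 -0.22843431  0.10752803]
[ 0.58694024 -0.27869009  0.19932151]
[ 0.54967417 -0.28266006  0.11529124]
```

Run:
```python
from h import *
c=load("w3");c2=load("s3")
for y in(0.1303,0.15,0.165):
  for d in (-.026,.026):
    p=np.array([.5471+d*.993,-.2787+d*.12,y]);print(y,d,(proj(c2,p)-(150,220))*2.5+(0,300), proj(c,p)*.75)
P=pts(c2)
# finger points: gripper cloud lowest points
m=(abs(P[...,0]-.547)<.1)&(abs(P[...,1]+.279)<.06)&(P[...,2]>.12)&(P[...,2]<.3)
q=P[m];vv,uu=np.where(m);
for z0 in np.arange(.12,.22,.01):
    k=(q[:,2]>=z0)&(q[:,2]<z0+.01);print(round(z0,2),k.sum(),np.round(q[k].min(0),3) if k.any() else '',np.round(q[k].max(0),3) if k.any() else '')
```

```text
0.1303 -0.026 [160.2621154  455.81583074] [210.60967305 172.24920066]
0.1303 0.026 [209.11698336 480.74068765] [274.62170214 172.10484362]
0.15 -0.026 [157.27418817 439.01517359] [207.48469467 181.70054385]
0.15 0.026 [206.68272514 463.85009454] [278.06958625 181.54442209]
0.165 -0.026 [154.94846693 425.93799935] [204.63849834 190.30872442]
0.165 0.026 [204.78694894 450.69586779] [281.21006249 190.14238276]
0.12 0  
0.13 0  
0.14 0  
0.15 0  
0.16 57 [ 0.514 -0.291  0.161] [ 0.585 -0.263  0.17 ]
0.17 68 [ 0.513 -0.292  0.17 ] [ 0.585 -0.265  0.18 ]
0.18 78 [ 0.512 -0.291  0.18 ] [ 0.585 -0.265  0.19 ]
0.19 59 [ 0.511 -0.292  0.19 ] [ 0.587 -0.268  0.2  ]
0.2 44 [ 0.508 -0.293  0.2  ] [ 0.59  -0.271  0.21 ]
0.21 30 [ 0.51  -0.293  0.21 ] [ 0.589 -0.271  0.22 ]
```

Run:
```python
from bench import *
from h import *
for n,e in(("wrist0",(.174,.6,.189)),("w1",(.5006,.2005,.2919)),("w2",(.5389,-.2018,.2919)),("w3",(.5462,-.2775,.1281))):
    T=np.linalg.inv(load(n)["view"]);print(n,np.round(T[:3,3]-e,4))
s=read_state();print(s["time"],np.round(s["ee_pos"],4))
c=camera("scene");P=pts(c)
m=(abs(P[...,0]-.547)<.1)&(abs(P[...,1]+.279)<.06)&(P[...,2]>.12)&(P[...,2]<.3);print(P[m][:,2].min(),np.percentile(P[m],[1],axis=0))
c=load("scene0");P=pts(c);m=(abs(P[...,0]-.174)<.1)&(abs(P[...,1]-.6)<.06)&(P[...,2]>.1)&(P[...,2]<.4);print(P[m][:,2].min())
m=load("w3");g=m["z_map"];T=pts(m);k=(T[...,2]>.12)&(T[...,2]<.2)&(abs(T[...,0]-.547)<.08);print(np.sort(T[k][:,2])[:200:20])
```

```text
wrist0 [-0.0692  0.0196  0.194 ]
w1 [-0.0356  0.0621  0.1941]
w2 [1.000e-04 7.120e-02 1.941e-01]
w3 [-0.0088  0.0703  0.1942]
5.05 [ 0.5471 -0.2787  0.1303]
0.16202760989300635 [[ 0.46108837 -0.32357992  0.16824449]]
0.22087400135181667
[0.15850042 0.16033252 0.160878   0.16153844 0.1619717  0.16238082
 0.16275373 0.16319031 0.16364968 0.16400661]
```

The camera shows the fingertips about 31 mm above the reported TCP. I'll probe this by descending to the TCP height for the grasp, closing, and reading the width.

Call:
{"op": "step_arm", "data": {
  "delta_pos": [
    [-0.03, -0.1, -0.6],
    [0, 0, -0.8],
    [0, 0, 0],
    [0, 0, 0]
  ],
  "turn": [0, 0, 0, 0]
}}

```text
time: 5.5
ee_pos: [0.5458, -0.2817, 0.0947]
eef_rot: [0.665, 0.747, -0.0, -0.0]
ft_force: [-0.3, -1.0, 0.1]
width: 0.0522
grip_force: 0.0
```

Call:
{"op": "step_arm", "data": {
  "delta_pos": [
    [0, 0, 0],
    [0, 0, 0],
    [0, 0, 0],
    [0, 0, 0]
  ],
  "turn": [0, 0, 0, 0],
  "grip": 1,
  "newtons": 5
}}

```text
time: 5.9
ee_pos: [0.5461, -0.2816, 0.0949]
eef_rot: [0.665, 0.747, 0.0, 0.0]
ft_force: [-0.6, 0.2, 0.7]
width: 0.028
grip_force: 0.0
```

Run:
```python
from bench import *
from h import *
s=read_state();print(s["time"],np.round(s["ee_pos"],4),s["width"],s["grip_force"],s["ft_force"])
c=camera("scene");P=pts(c)
m=(abs(P[...,0]-.547)<.1)&(abs(P[...,1]+.281)<.04)&(P[...,2]>.055)&(P[...,2]<.3);q=P[m]
for z0 in np.arange(.08,.2,.01):
    k=(q[:,2]>=z0)&(q[:,2]<z0+.01);print(round(z0,2),k.sum(),np.round(q[k].min(0),3) if k.any() else '',np.round(q[k].max(0),3) if k.any() else '')
cv2.imwrite("pics/v4.png",cv2.resize(c["image"][200:340,150:330],(720,560))[:,:,::-1])
```

```text
5.9 [ 0.5461 -0.2816  0.0949] 0.028007871527697487 0.0 [-0.61982011  0.22614771  0.68583054]
0.08 119 [ 0.448 -0.321  0.08 ] [ 0.645 -0.259  0.09 ]
0.09 128 [ 0.449 -0.321  0.09 ] [ 0.647 -0.263  0.1  ]
0.1 206 [ 0.447 -0.321  0.1  ] [ 0.647 -0.262  0.11 ]
0.11 68 [ 0.54  -0.302  0.11 ] [ 0.555 -0.276  0.116]
0.12 14 [ 0.529 -0.289  0.127] [ 0.57  -0.267  0.13 ]
0.13 74 [ 0.524 -0.294  0.13 ] [ 0.571 -0.267  0.14 ]
0.14 56 [ 0.525 -0.294  0.14 ] [ 0.572 -0.268  0.15 ]
0.15 47 [ 0.524 -0.295  0.15 ] [ 0.574 -0.272  0.16 ]
0.16 32 [ 0.521 -0.295  0.16 ] [ 0.576 -0.277  0.17 ]
0.17 28 [ 0.518 -0.294  0.171] [ 0.575 -0.272  0.179]
0.18 11 [ 0.527 -0.288  0.181] [ 0.528 -0.279  0.189]
0.19 32 [ 0.468 -0.318  0.191] [ 0.637 -0.258  0.2  ]
```

View pics/v4.png

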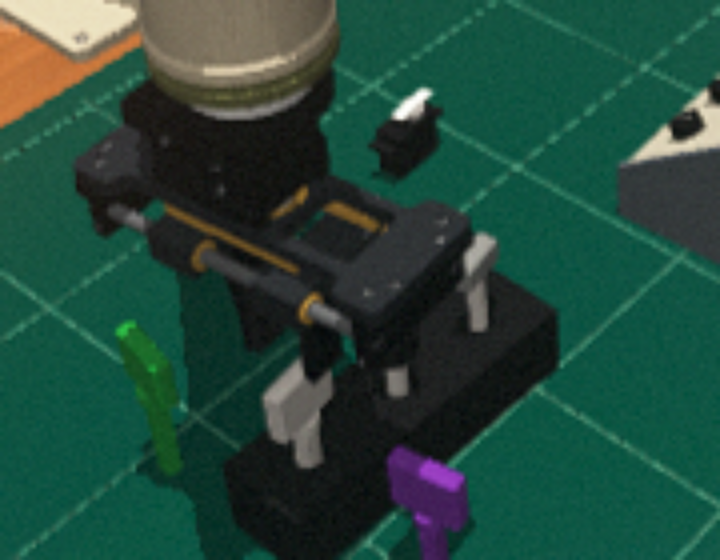

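The picture shows the fingertips still above the key's wing at about (300,385). I'll let the fingers finish closing to see whether anything stops them.

Call:
{"op": "step_arm", "data": {
  "delta_pos": [
    [0, 0, 0],
    [0, 0, 0],
    [0, 0, 0],
    [0, 0, 0]
  ],
  "turn": [0, 0, 0, 0]
}}

```text
time: 6.35
ee_pos: [0.5459, -0.2815, 0.0946]
eef_rot: [0.665, 0.747, 0.0, -0.0]
ft_force: [0.1, 0.0, 0.8]
width: 0.0014
grip_force: 0.0
```

The gripper shut on nothing, so the fingers really do end about 32 mm above the reported TCP. From here I take the true tip as ee_pos + 32 mm in z. I'll reopen, descend by that much and grasp.

Call:
{"op": "step_arm", "data": {
  "delta_pos": [
    [0, 0, 0],
    [0, 0, 0],
    [0, 0, 0],
    [0, 0, 0],
    [0, 0, 0],
    [0, 0, 0],
    [0, 0, -0.4],
    [0, 0, -0.6],
    [0, 0, -0.3],
    [0, 0, 0]
  ],
  "turn": [0, 0, 0, 0, 0, 0, 0, 0, 0, 0],
  "grip": 0.55
}}

```text
time: 7.35
ee_pos: [0.5447, -0.281, 0.06]
eef_rot: [0.665, 0.747, -0.001, -0.001]
ft_force: [0.6, 0.1, -0.5]
width: 0.039
grip_force: 0.0
```

Call:
{"op": "step_arm", "data": {
  "delta_pos": [
    [0, 0, 0],
    [0, 0, 0],
    [0, 0, 0],
    [0, 0, 0],
    [0, 0, 0],
    [0, 0, 0]
  ],
  "turn": [0, 0, 0, 0, 0, 0],
  "grip": 1,
  "newtons": 5
}}

```text
time: 7.95
ee_pos: [0.546, -0.2816, 0.0623]
eef_rot: [0.665, 0.747, 0.0, 0.0]
ft_force: [0.1, 0.5, 2.1]
width: 0.0122
grip_force: 5.0
```

The key is held (width 12.2 mm). I'll lift until the tip is about 12 mm inside the hole, then pivot the key in the pads by moving outwards along the row against the rim. The tool can't tilt, and the lock needs 35°.

Call:
{"op": "step_arm", "data": {
  "delta_pos": [
    [0, 0, 0.4],
    [0, 0, 0.6],
    [0, 0, 0.12],
    [0.02, -0.2, 0],
    [0.028, -0.24, -0.02],
    [0.028, -0.24, -0.03],
    [0.028, -0.24, -0.05],
    [0.028, -0.24, -0.07],
    [0.028, -0.24, -0.09],
    [0.028, -0.24, -0.1],
    [0.028, -0.24, -0.11],
    [0.01, -0.12, -0.07]
  ],
  "turn": [0, 0, 0, 0, 0, 0, 0, 0, 0, 0, 0, 0]
}}

```text
time: 9.15
ee_pos: [0.5514, -0.3323, 0.0762]
eef_rot: [0.665, 0.747, -0.0, -0.0]
ft_force: [0.6, -0.2, 0.7]
width: 0.0117
grip_force: 5.0
```

```bash
cat >> h.py <<'E'
def steel(P,g,ctr,r=.12,zmin=.02):
    # light grey points near ctr
    return (np.linalg.norm(P-np.array(ctr),axis=-1)<r)&(P[...,2]>zmin)&(g.max(-1)-g.min(-1)<35)&(g.max(-1)>105)
E
python3 - <<'E'
from bench import *
from h import *
s=read_state();print(s["time"],np.round(s["ee_pos"],4),s["width"],s["grip_force"],s["ft_force"])
for n in("scene","side"):
    c=camera(n);np.savez(f"pics/{n}5.npz",**c)
    u,v=proj(c,s["ee_pos"]+np.array([0,0.02,0]));u,v=int(u),int(v);print(u,v)
    cv2.imwrite(f"pics/{n}5.png",cv2.resize(c["image"][v-70:v+50,u-65:u+65],None,fx=3,fy=3)[:,:,::-1])
a=cv2.imread("pics/scene5.png");b=cv2.imread("pics/side5.png");cv2.imwrite("pics/v5.png",np.hstack([a,b]))
E
```

```text
9.15 [ 0.5514 -0.3323  0.0762] 0.01166683694603407 5.000093913040473 [ 0.63535441 -0.16733776  0.65890279]
216 315
330 111
```

View pics/v5.png

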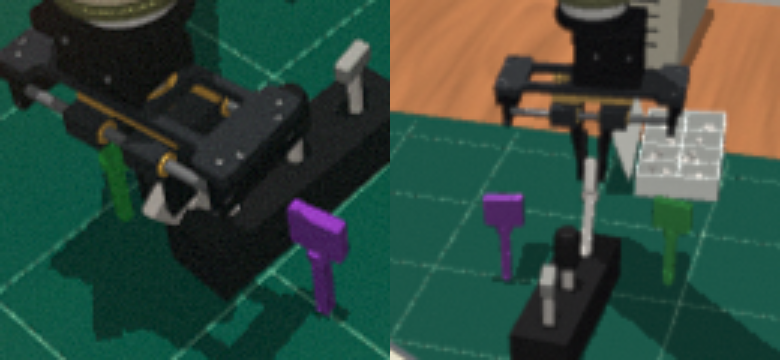

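The key now leans in the grip: the wing is rotated at (170,205) left, the shaft visible at (587,220) right. I'll lift clear and measure the tilt numerically.

Call:
{"op": "step_arm", "data": {
  "delta_pos": [
    [0, 0, 0.4],
    [0, 0, 0.8],
    [0, 0, 1],
    [0, 0, 1],
    [0, 0, 1],
    [0, 0, 0.8],
    [0, 0, 0.4],
    [0, 0, 0]
  ],
  "turn": [0, 0, 0, 0, 0, 0, 0, 0]
}}

```text
time: 10.05
ee_pos: [0.5521, -0.3318, 0.2133]
eef_rot: [0.665, 0.747, 0.0, 0.001]
ft_force: [-0.5, -1.2, -0.9]
width: 0.0121
grip_force: 5.0
```

```bash
cat > keym.py <<'E'
from bench import *
from h import *
def keypose(names=("scene","side"),save=None):
    s=read_state();e=s["ee_pos"];out={}
    for n in names:
        c=camera(n);P=pts(c);g=c["image"].astype(int)
        if save: np.savez(f"pics/{n}{save}.npz",**c)
        m=(abs(P-(e+np.array([0,0,0.01])))<np.array([.09,.09,.075])).all(-1)&(P[...,2]<e[2]+.06)&(g.max(-1)-g.min(-1)<40)&(g.max(-1)>85)
        m=m.astype(np.uint8);k,l,st,ce=cv2.connectedComponentsWithStats(m)
        if k<2: continue
        i=1+np.argmax(st[1:,4]);q=P[l==i];out[n]=(q,l==i,c)
    return s,out
E
python3 - <<'E'
from keym import *
s,o=keypose(save=6);e=s["ee_pos"];print(s["time"],np.round(e,4),s["width"])
kx=np.array([-.116,.993,0]);ky=np.array([.993,.116,0])
for n,(q,m,c) in o.items():
    r=q-e;a=r@kx;b=r@ky;z=r[:,2];print(n,len(q),"perp",np.round(np.percentile(b,[5,50,95]),4))
    for z0 in np.arange(-.06,.06,.008):
        k=(z>=z0)&(z<z0+.008)
        if k.sum()>2: print(round(z0+.004,3),k.sum(),np.round([a[k].min(),a[k].mean(),a[k].max()],4))
E
```

```text
10.05 [ 0.5521 -0.3318  0.2133] 0.01209480566736308
scene 219 perp [-0.0027  0.0059  0.009 ]
-0.032 6 [0.0478 0.0518 0.0567]
-0.024 12 [0.0416 0.0484 0.0525]
-0.016 15 [0.0365 0.0431 0.0487]
-0.008 14 [0.0315 0.0373 0.0433]
0.0 9 [0.0277 0.0314 0.0361]
0.008 14 [0.0223 0.0272 0.0338]
0.016 21 [-0.0062  0.01    0.0274]
0.024 34 [-0.0118  0.0078  0.0233]
0.032 19 [-0.0168  0.0015  0.0272]
0.04 48 [-0.0207 -0.0116  0.0238]
0.048 27 [-0.0132 -0.0064  0.0007]
side 150 perp [-0.0054 -0.0004  0.0056]
-0.032 10 [0.0546 0.0579 0.0613]
-0.024 10 [0.0492 0.0534 0.0577]
-0.016 12 [0.0363 0.0469 0.0553]
-0.008 13 [0.0344 0.0403 0.0468]
0.0 14 [0.0268 0.0342 0.0397]
0.008 9 [-0.0036  0.0244  0.0323]
0.016 16 [0.0014 0.0239 0.0317]
0.024 11 [0.0044 0.0218 0.0265]
0.032 13 [0.0262 0.0312 0.0366]
0.04 16 [0.0225 0.0261 0.0328]
0.048 15 [0.0151 0.0202 0.0259]
0.056 9 [0.0083 0.0153 0.0193]
```

The tilt measures about 35–36°, which is what the lock needs. I'll carry it to the console, yawing -94° so the handle leans to the console's front.

Call:
{"op": "step_arm", "data": {
  "delta_pos": [
    [-0.03, 0.4, 0],
    [-0.07, 0.92, 0],
    [-0.07, 0.92, 0],
    [-0.07, 0.92, 0],
    [-0.07, 0.92, 0],
    [-0.07, 0.92, 0],
    [-0.07, 0.92, 0],
    [-0.07, 0.92, 0],
    [-0.07, 0.92, 0],
    [-0.07, 0.92, 0],
    [-0.07, 0.92, 0],
    [-0.07, 0.92, 0]
  ],
  "turn": [-0.4, -0.6, -0.6, -0.6, -0.6, -0.6, -0.6, -0.6, -0.6, -0.6, -0.6, -0.6]
}}

```text
time: 11.35
ee_pos: [0.5307, -0.0674, 0.2104]
eef_rot: [0.912, 0.41, -0.001, -0.0]
ft_force: [0.6, 0.2, 0.3]
width: 0.012
grip_force: 5.0
```

Call:
{"op": "step_arm", "data": {
  "delta_pos": [
    [-0.07, 0.92, -0.04],
    [-0.07, 0.92, -0.05],
    [-0.07, 0.92, -0.05],
    [-0.07, 0.92, -0.05],
    [-0.07, 0.92, -0.05],
    [-0.07, 0.92, -0.05],
    [-0.07, 0.92, -0.05],
    [-0.07, 0.92, -0.05],
    [-0.07, 0.92, -0.05],
    [-0.07, 0.92, -0.05],
    [0, 0.3, 0],
    [0, 0, 0]
  ],
  "turn": [-0.6, -0.6, -0.6, -0.6, -0.6, -0.6, -0.6, -0.6, -0.6, -0.6, -0.66, 0]
}}

```text
time: 12.55
ee_pos: [0.513, 0.1703, 0.198]
eef_rot: [1.0, 0.025, -0.001, 0.001]
ft_force: [-0.6, -0.4, -0.5]
width: 0.0116
grip_force: 5.0
```

```bash
cat > near.py <<'E'
from keym import *
def report(tag):
    s,o=keypose(save=tag);e=s["ee_pos"];q=s["eef_rot"];x,y=q[0],q[1]
    ky=np.array([2*x*y,y*y-x*x,0]);kx=np.array([-ky[1],ky[0],0])
    print(s["time"],np.round(e,4),"ky deg",np.degrees(np.arctan2(ky[1],ky[0])),"w",s["width"],"j",np.round(s["joint_positions"],2))
    for n,(p,m,c) in o.items():
        r=p-e;a=r@kx;b=r@ky;z=r[:,2];k=z<0.006
        print(n,len(p),k.sum())
        if k.sum()>10:
            f=np.polyfit(z[k],a[k],1);f2=np.polyfit(z[k],b[k],1);print(" axis a=%.4f%+.3f z (%.1f deg)  b=%.4f%+.3f z  zmin %.4f"%(f[1],f[0],np.degrees(np.arctan(-f[0])),f2[1],f2[0],z.min()))
    return s,o
E
python3 -c "
from near import *
report(7)"
```

```text
12.55 [0.513  0.1703 0.198 ] ky deg -87.14624643738189 w 0.011576376972682377 j [-0.99  0.15  0.65  1.7  -0.09  1.32 -1.84]
scene 259 96
 axis a=0.0341-0.663 z (33.5 deg)  b=0.0009+0.010 z  zmin -0.0368
side 219 83
 axis a=0.0316-0.662 z (33.5 deg)  b=-0.0041-0.002 z  zmin -0.0360
```

Run:
```python
from h import *
yaw=np.radians(2.7);xh=np.array([np.cos(yaw),np.sin(yaw),0]);yl=np.array([-np.sin(yaw),np.cos(yaw),0])
zl=-np.sin(np.radians(35))*xh+np.cos(np.radians(35))*np.array([0,0,1]);xl=np.cross(yl,zl)
M=np.array([.6053,.177,.12])
for n in("w1","side0","scene0","wrist0"):
    c=load(n);P=pts(c)-M;a,b,h=P@xl,P@yl,P@zl
    m=(abs(a)<.045)&(abs(b)<.045)&(abs(h)<.006)
    if m.sum()<10: print(n,m.sum());continue
    print(n,m.sum(),"h",np.round(np.percentile(h[m],[10,50,90]),4),"a",np.round(np.percentile(a[m],[1,99]),4),"b",np.round(np.percentile(b[m],[1,99]),4))
    g=cv2.cvtColor(c["image"],cv2.COLOR_RGB2GRAY)
    d=(g<165)&(abs(a)<.016)&(abs(b)<.016)&(abs(h)<.02)
    print("  dark",d.sum(),"a",np.round(np.percentile(a[d],[2,50,98]),4),"b",np.round(np.percentile(b[d],[2,50,98]),4),"h",np.round(np.median(h[d]),4))
    # same with ray onto face plane
    v,u=np.where(d);R=[]
    for uu,vv in zip(u,v):
        o,dd=cam_ray(c,uu,vv);t=((M-o)@zl)/(dd@zl);q=o+t*dd-M;R.append((q@xl,q@yl))
    R=np.array(R);print("  on face: mean",R.mean(0).round(4),np.percentile(R,[2,98],axis=0).round(4).tolist(), proj(c,M))
```

```text
w1 2322 h [-0.0022  0.0002  0.0013] a [-0.0311  0.0262] b [-0.0327  0.0286]
  dark 219 a [-0.0094 -0.0007  0.0086] b [-0.0106 -0.0029  0.0054] h -0.0026
  on face: mean [ 0.     -0.0023] [[-0.0087, -0.0106], [0.0085, 0.0059]] [390.51421779 233.12984059]
side0 572 h [-0.0034 -0.001   0.001 ] a [-0.0301  0.029 ] b [-0.044   0.0312]
  dark 57 a [-0.0106 -0.0016  0.0087] b [-0.0089 -0.0009  0.0086] h -0.0034
  on face: mean [-0.0007  0.0025] [[-0.0104, -0.0067], [0.0091, 0.0117]] [255.38860561 200.19360178]
scene0 224 h [-0.0039  0.0002  0.0014] a [-0.0272  0.0314] b [-0.043   0.0299]
  dark 13 a [-0.0132 -0.0069  0.0054] b [-0.0054  0.0115  0.0153] h -0.0024
  on face: mean [-0.0017  0.0053] [[-0.0096, -0.0053], [0.0039, 0.016]] [367.94933214 199.22364156]
wrist0 0
```

Call:
{"op": "step_arm", "data": {
  "delta_pos": [
    [0.2, 0.03, 0],
    [0.3, 0.03, -0.4],
    [0.4, 0.04, -0.55],
    [0.4, 0.04, -0.58],
    [0, 0, 0]
  ],
  "turn": [0, 0, 0, 0, 0]
}}

```text
time: 13.15
ee_pos: [0.5465, 0.1714, 0.1584]
eef_rot: [1.0, 0.024, -0.001, 0.001]
ft_force: [-1.2, 0.4, -1.1]
width: 0.0117
grip_force: 5.0
```

Run:
```python
from near import *
s,o=report(8)
a=o["side"][2]
A=cv2.resize(a["image"][140:230,205:305],None,fx=4,fy=4,interpolation=cv2.INTER_CUBIC)
b=o["scene"][2];B=cv2.resize(b["image"][150:240,318:418],None,fx=4,fy=4,interpolation=cv2.INTER_CUBIC)
cv2.imwrite("pics/v8.png",np.hstack([A,B])[:,:,::-1])
```

```text
13.15 [0.5465 0.1714 0.1584] ky deg -87.25172098525022 w 0.01169021398053468 j [-0.94  0.27  0.66  1.67 -0.17  1.26 -1.77]
scene 775 614
 axis a=0.0684+0.120 z (-6.8 deg)  b=-0.0137-0.765 z  zmin -0.0650
side 1420 1297
 axis a=0.0852+0.534 z (-28.1 deg)  b=0.0023+0.621 z  zmin -0.0649
```

View pics/v8.png

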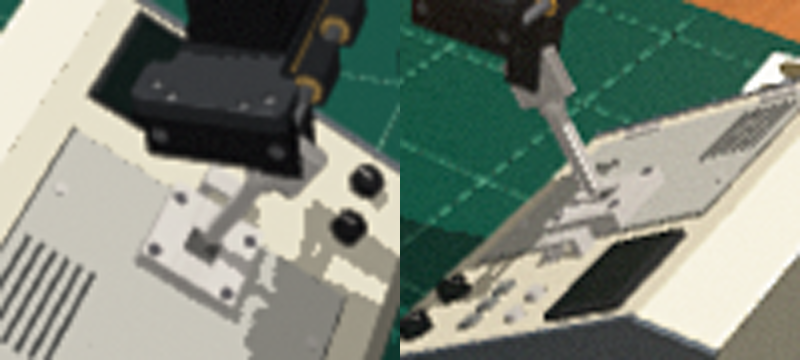

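The last crop shows the tip at about (208,236) just above the mouth in the side view, and the key axis in line with the lock in the scene view. Now to push in along the lock axis.

Call:
{"op": "step_arm", "data": {
  "delta_pos": [
    [0.115, 0.03, -0.164],
    [0.115, 0.02, -0.164],
    [0.115, 0.006, -0.164],
    [0.115, 0.006, -0.164],
    [0.115, 0.006, -0.164],
    [0, 0, 0]
  ],
  "turn": [0, 0, 0, 0, 0, 0],
  "newtons": 10
}}

```text
time: 13.85
ee_pos: [0.5607, 0.174, 0.1397]
eef_rot: [1.0, 0.024, -0.001, 0.0]
ft_force: [-1.6, -0.2, -0.9]
width: 0.0116
grip_force: 10.0
```

Call:
{"op": "step_arm", "data": {
  "delta_pos": [
    [0.092, 0.004, -0.131],
    [0.092, 0.004, -0.131],
    [0.069, 0.003, -0.098],
    [0, 0, 0]
  ],
  "turn": [0, 0, 0, 0]
}}

```text
time: 14.25
ee_pos: [0.5674, 0.1746, 0.1312]
eef_rot: [1.0, 0.024, 0.0, 0.0]
ft_force: [0.8, 0.9, -1.4]
width: 0.0124
grip_force: 10.0
```

Call:
{"op": "step_arm", "data": {
  "delta_pos": [
    [0.046, 0.002, -0.066],
    [0.046, 0.002, -0.066],
    [0, 0, 0]
  ],
  "turn": [0, 0, 0]
}}

```text
time: 14.55
ee_pos: [0.5694, 0.1752, 0.1291]
eef_rot: [1.0, 0.024, -0.0, -0.001]
ft_force: [-6.3, 1.0, 7.9]
width: 0.0121
grip_force: 10.0
```

Call:
{"op": "step_arm", "data": {
  "delta_pos": [
    [0.046, 0.002, -0.066],
    [0.046, 0.002, -0.066],
    [0, 0, 0]
  ],
  "turn": [0, 0, 0]
}}

```text
time: 14.85
ee_pos: [0.5718, 0.1755, 0.1261]
eef_rot: [1.0, 0.025, 0.0, -0.001]
ft_force: [-6.5, 1.7, 9.0]
width: 0.0121
grip_force: 10.0
```

Contact came at a tip depth of about -30 mm with 10 N along the axis. That is the unaligned pilot stop, so the key is through the flap. Next I'll search for the socket angle with a light grip, turning counter-clockwise in small steps with slight advance and using the pads as a fork. Sockets at s are also found at s-90°.

Call:
{"op": "step_arm", "data": {
  "delta_pos": [
    [0, 0, 0],
    [0, 0, 0],
    [0, 0, 0],
    [0, 0, 0]
  ],
  "turn": [0, 0.5, 0.5, 0],
  "newtons": 3
}}

```text
time: 15.25
ee_pos: [0.572, 0.1742, 0.1252]
eef_rot: [0.996, 0.084, 0.0, 0.0]
ft_force: [-2.4, -0.7, 3.0]
width: 0.0127
grip_force: 3.0
```

Call:
{"op": "step_arm", "data": {
  "delta_pos": [
    [0.01, 0, -0.016],
    [0.01, 0, -0.016],
    [0, 0, 0]
  ],
  "turn": [0.5, 0.5, 0]
}}

```text
time: 15.55
ee_pos: [0.5724, 0.1743, 0.1243]
eef_rot: [0.99, 0.143, 0.0, 0.0]
ft_force: [-2.5, -1.0, 3.8]
width: 0.0143
grip_force: 3.1
```

```bash
cat > kd.py <<'E'
from bench import *
from h import *
yaw=np.radians(2.7);xh=np.array([np.cos(yaw),np.sin(yaw),0]);yl=np.array([-np.sin(yaw),np.cos(yaw),0])
zl=-np.sin(np.radians(35))*xh+np.cos(np.radians(35))*np.array([0,0,1]);xl=np.cross(yl,zl);M=np.array([.605,.176,.12])
def rep(tag=None):
    s=read_state();q=s["eef_rot"];x,y=q[:2];e=s["ee_pos"];F=s["ft_force"];T=s["torque"]
    print("t %.2f"%s["time"],"ee",np.round(e,4),"toolY %.1f"%np.degrees(np.arctan2(y*y-x*x,2*x*y)),"w %.4f"%s["width"],"F lock",np.round([F@xl,F@yl,F@zl],1),"T",np.round(T,3))
    r=e-M;print(" ee lock frame",np.round([r@xl,r@yl,r@zl],4))
    for n in("side","scene"):
        c=camera(n)
        if tag: np.savez(f"pics/{n}{tag}.npz",**c)
        P=pts(c)-M;g=c["image"].astype(int);a,b,h=P@xl,P@yl,P@zl
        m=(abs(a)<.045)&(abs(b)<.045)&(h>.008)&(h<.085)&(g.max(-1)-g.min(-1)<40)&(g.max(-1)>80)
        if m.sum()<10: print(n,"few");continue
        sh=m&(h<.026);w=m&(h>.034)
        print(" ",n,"n",m.sum(),"shaft a,b",np.round([np.median(a[sh]),np.median(b[sh])],4) if sh.any() else "", "hmax %.4f"%np.percentile(h[m],98))
        if w.sum()>10:
            print("   wing rect",[np.round(t,1) for t in cv2.minAreaRect((np.stack([a[w],b[w]],-1)*1000).astype(np.float32))],w.sum())
        for h0 in np.arange(.008,.08,.006):
            k=m&(h>=h0)&(h<h0+.006)
            if k.sum()>2: print("   h%.3f"%(h0+.003),k.sum(),"a",np.round([a[k].min(),a[k].max()],4),"b",np.round([b[k].min(),b[k].max()],4))
E
python3 -c "
from kd import *
rep()"
```

```text
t 15.55 ee [0.5724 0.1743 0.1243] toolY -73.5 w 0.0143 F lock [ 0.1 -0.9  4.5] T [-0.347  0.665 -0.075]
 ee lock frame [-0.0242 -0.0002  0.0222]
  side n 60 shaft a,b [-0.0011  0.0066] hmax 0.0542
   wing rect [array([-10.8,  10.3]), array([26.4,  9.8]), np.float64(18.7)] 21
   h0.011 11 a [-0.0062  0.0039] b [-0.      0.0093]
   h0.017 9 a [-0.0066  0.0039] b [0.0014 0.0083]
   h0.023 11 a [-0.0071  0.0037] b [0.0016 0.0078]
   h0.029 5 a [-0.0048  0.0044] b [0.0057 0.0104]
   h0.035 9 a [-0.009   0.0033] b [0.0062 0.0118]
   h0.041 6 a [-0.021  -0.0143] b [0.0043 0.006 ]
   h0.047 4 a [-0.022  -0.0187] b [0.0023 0.0046]
   h0.053 4 a [-0.0217 -0.0109] b [0.0041 0.0143]
  scene n 132 shaft a,b [ 0.0033 -0.0017] hmax 0.0686
   wing rect [array([ 1.7, -4.2]), array([43.6, 18.3]), np.float64(22.9)] 80
   h0.011 13 a [-0.0023  0.0072] b [-0.0045  0.0079]
   h0.017 11 a [-0.0023  0.0066] b [-0.0041  0.0058]
   h0.023 11 a [-0.0049  0.0056] b [-0.0046  0.0072]
   h0.029 12 a [-0.0073  0.0086] b [-0.0061  0.009 ]
   h0.035 15 a [-0.0055  0.0074] b [-0.0104  0.0076]
   h0.041 24 a [-0.0198  0.0211] b [-0.0112  0.0035]
   h0.047 20 a [-0.0187  0.0223] b [-0.0083  0.009 ]
   h0.053 11 a [-0.0217  0.0223] b [-0.0167  0.0061]
   h0.059 4 a [-0.0218 -0.0151] b [-0.0087 -0.0047]
   h0.065 7 a [-0.0209 -0.0098] b [-0.0083 -0.0038]
   h0.071 4 a [-0.0195 -0.014 ] b [-0.007  -0.0051]
```

The fork works: the wing has turned about 17–20° and the tip is at -31 mm. I'll continue.

Call:
{"op": "step_arm", "data": {
  "delta_pos": [
    [0.01, 0, -0.014],
    [0.01, 0, -0.014],
    [0, 0, 0]
  ],
  "turn": [0.5, 0.4, 0]
}}

```text
time: 15.95
ee_pos: [0.5729, 0.1745, 0.1236]
eef_rot: [0.981, 0.196, 0.0, 0.0]
ft_force: [-2.1, -1.8, 4.0]
width: 0.0162
grip_force: 3.1
```

Call:
{"op": "step_arm", "data": {
  "delta_pos": [
    [0.01, 0, -0.014],
    [0.01, 0, -0.014],
    [0, 0, 0]
  ],
  "turn": [0.5, 0.4, 0]
}}

```text
time: 16.25
ee_pos: [0.5734, 0.1744, 0.1228]
eef_rot: [0.969, 0.249, 0.0, 0.0]
ft_force: [-3.0, -1.2, 3.6]
width: 0.0177
grip_force: 3.1
```

Call:
{"op": "step_arm", "data": {
  "delta_pos": [
    [0.01, 0, -0.014],
    [0.01, 0, -0.014],
    [0, 0, 0]
  ],
  "turn": [0.5, 0.4, 0]
}}

```text
time: 16.55
ee_pos: [0.574, 0.1745, 0.1222]
eef_rot: [0.954, 0.3, 0.0, 0.0]
ft_force: [-1.9, -1.8, 3.8]
width: 0.02
grip_force: 3.2
```

```bash
python3 -c "
from kd import *
rep()"
```

```text
t 16.55 ee [0.574  0.1745 0.1222] toolY -55.1 w 0.0200 F lock [ 0.5 -1.7  4.3] T [-0.518  0.57  -0.038]
 ee lock frame [-0.0242 -0.0001  0.0196]
  side n 43 shaft a,b [-0.0018  0.0063] hmax 0.0573
   wing rect [array([-15.6,   7.8]), array([28.8, 11.1]), np.float64(36.8)] 13
   h0.011 9 a [-0.0049  0.0038] b [-0.0003  0.0091]
   h0.017 10 a [-0.0065  0.0027] b [0.0031 0.0097]
   h0.023 7 a [-0.0071  0.0016] b [0.0051 0.0096]
   h0.029 4 a [-0.0068 -0.0002] b [0.0073 0.0093]
   h0.053 5 a [-0.0232 -0.0117] b [-0.0018  0.0176]
  scene n 123 shaft a,b [ 0.0024 -0.0016] hmax 0.0668
   wing rect [array([ 3.8, -7.8]), array([41.6, 21.8]), np.float64(31.4)] 76
   h0.011 11 a [-0.0038  0.0066] b [-0.0055  0.0057]
   h0.017 11 a [-0.0017  0.0081] b [-0.0048  0.0069]
   h0.023 10 a [-0.0058  0.007 ] b [-0.0041  0.0078]
   h0.029 11 a [-0.0056  0.0078] b [-0.0068  0.0075]
   h0.035 13 a [-0.0055  0.0095] b [-0.009   0.0037]
   h0.041 17 a [-0.0167  0.02  ] b [-0.0107  0.0043]
   h0.047 14 a [-0.0182  0.0209] b [-0.0108  0.0124]
   h0.053 11 a [-0.0194  0.0243] b [-0.0117 -0.0073]
   h0.059 12 a [-0.0189 -0.0037] b [-0.0135 -0.0047]
   h0.065 11 a [-0.0185 -0.0053] b [-0.0129 -0.0062]
```

Call:
{"op": "step_arm", "data": {
  "delta_pos": [
    [0.006, 0, -0.008],
    [0.006, 0, -0.008],
    [0, 0, 0]
  ],
  "turn": [0.5, 0.4, 0]
}}

```text
time: 16.95
ee_pos: [0.5743, 0.1747, 0.1217]
eef_rot: [0.936, 0.352, 0.0, 0.0]
ft_force: [-1.3, -1.6, 2.6]
width: 0.0207
grip_force: 2.8
```

Call:
{"op": "step_arm", "data": {
  "delta_pos": [
    [0.006, 0, -0.008],
    [0.006, 0, -0.008],
    [0, 0, 0]
  ],
  "turn": [0.5, 0.4, 0]
}}

```text
time: 17.25
ee_pos: [0.5745, 0.1747, 0.1213]
eef_rot: [0.916, 0.402, 0.0, 0.0]
ft_force: [-1.4, -0.8, 2.2]
width: 0.0222
grip_force: 2.9
```

Call:
{"op": "step_arm", "data": {
  "delta_pos": [
    [0.006, 0, -0.008],
    [0.006, 0, -0.008],
    [0, 0, 0]
  ],
  "turn": [0.5, 0.4, 0]
}}

```text
time: 17.55
ee_pos: [0.5748, 0.1746, 0.1208]
eef_rot: [0.893, 0.45, 0.0, 0.0]
ft_force: [-1.1, -1.0, 1.8]
width: 0.0233
grip_force: 2.9
```

```bash
python3 -c "
from kd import *
rep()"
```

```text
t 17.55 ee [0.5748 0.1746 0.1208] toolY -36.5 w 0.0233 F lock [ 0.1 -1.   2.1] T [-0.374  0.214 -0.029]
 ee lock frame [-0.0243  0.0001  0.018 ]
  side n 123 shaft a,b [-0.0004  0.0048] hmax 0.0666
   wing rect [array([ 2.3, 10.3]), array([19.2, 49.2]), np.float64(82.1)] 82
   h0.011 9 a [-0.0075  0.0047] b [0.0012 0.0078]
   h0.017 13 a [-0.0081  0.0059] b [0.0003 0.0084]
   h0.023 11 a [-0.0059  0.0053] b [0.0015 0.0088]
   h0.029 4 a [-0.0098  0.0045] b [0.0025 0.0084]
   h0.035 13 a [-0.0071  0.0154] b [-0.0006  0.0091]
   h0.041 13 a [-0.0029  0.0162] b [0.0054 0.0176]
   h0.047 15 a [-0.001   0.0254] b [-0.0026  0.0171]
   h0.053 21 a [-0.0204  0.0167] b [0.0089 0.022 ]
   h0.059 10 a [-0.0234  0.016 ] b [0.0041 0.0151]
   h0.065 12 a [0.0078 0.016 ] b [0.0071 0.0166]
  scene n 152 shaft a,b [ 0.0033 -0.0035] hmax 0.0716
   wing rect [array([ 1.3, -4.4]), array([38., 28.]), np.float64(19.9)] 114
   h0.011 8 a [0.0007 0.0046] b [-0.0058  0.0055]
   h0.017 8 a [-0.0002  0.0075] b [-0.0049  0.0005]
   h0.023 9 a [-0.0017  0.0082] b [-0.0072 -0.0002]
   h0.029 10 a [-0.0037  0.007 ] b [-0.0077  0.0024]
   h0.035 11 a [-0.0046  0.0183] b [-0.0095 -0.0003]
   h0.041 13 a [-0.0103  0.02  ] b [-0.0194  0.0141]
   h0.047 13 a [-0.0109  0.0003] b [-0.0212 -0.01  ]
   h0.053 14 a [-0.0118 -0.0001] b [-0.0209 -0.0072]
   h0.059 20 a [-0.0137  0.0026] b [-0.0196 -0.0046]
   h0.065 23 a [-0.0126  0.0077] b [-0.0212 -0.0008]
   h0.071 23 a [-0.0126  0.0085] b [-0.0201  0.0061]
```

Call:
{"op": "step_arm", "data": {
  "delta_pos": [
    [0.01, 0, -0.014],
    [0.01, 0, -0.014],
    [0, 0, 0]
  ],
  "turn": [0.5, 0.4, 0]
}}

```text
time: 17.95
ee_pos: [0.5752, 0.1747, 0.1201]
eef_rot: [0.867, 0.498, -0.0, -0.0]
ft_force: [-1.0, -0.5, 1.6]
width: 0.0244
grip_force: 2.9
```

Call:
{"op": "step_arm", "data": {
  "delta_pos": [
    [0.01, 0, -0.014],
    [0.01, 0, -0.014],
    [0, 0, 0]
  ],
  "turn": [0.5, 0.4, 0]
}}

```text
time: 18.25
ee_pos: [0.5756, 0.1746, 0.1195]
eef_rot: [0.839, 0.544, -0.0, -0.0]
ft_force: [-1.2, -0.2, 2.4]
width: 0.0252
grip_force: 2.9
```

```bash
python3 -c "
from kd import *
rep()"
```

```text
t 18.25 ee [0.5756 0.1746 0.1195] toolY -24.1 w 0.0252 F lock [ 0.4 -0.2  2.7] T [-0.364  0.424 -0.028]
 ee lock frame [-0.0244  0.      0.0164]
  side n 133 shaft a,b [0.0003 0.0036] hmax 0.0697
   wing rect [array([10.8,  5.2]), array([22.7, 63.8]), np.float64(81.4)] 91
   h0.011 12 a [-0.0059  0.0057] b [0.0014 0.0082]
   h0.017 12 a [-0.0068  0.0054] b [-0.001   0.0068]
   h0.023 8 a [-0.004   0.0052] b [0.0015 0.0068]
   h0.029 7 a [-0.0078  0.0146] b [0.0021 0.0077]
   h0.035 9 a [-0.0081  0.0205] b [-0.0034  0.0067]
   h0.041 14 a [-0.0084  0.0143] b [0.0011 0.016 ]
   h0.047 18 a [-0.0015  0.0293] b [0.0005 0.0174]
   h0.053 22 a [-0.0215  0.0351] b [-0.      0.0207]
   h0.059 13 a [0.0021 0.042 ] b [-0.0013  0.0149]
   h0.065 12 a [0.0039 0.0146] b [0.0084 0.0151]
   h0.071 5 a [0.0073 0.0127] b [0.0093 0.0146]
  scene n 186 shaft a,b [ 0.0041 -0.0023] hmax 0.0719
   wing rect [array([-1.3, -7.5]), array([36.3, 23.9]), np.float64(45.8)] 144
   h0.011 9 a [-0.0046  0.0076] b [-0.0066  0.001 ]
   h0.017 11 a [-0.0044  0.0069] b [-0.0094  0.0029]
   h0.023 10 a [-0.0066  0.0063] b [-0.0081  0.0011]
   h0.029 8 a [-0.0034  0.0131] b [-0.0116  0.003 ]
   h0.035 10 a [-0.0064  0.0198] b [-0.0185 -0.0023]
   h0.041 14 a [-0.0129  0.0034] b [-0.0254 -0.0114]
   h0.047 19 a [-0.0123  0.0047] b [-0.0234 -0.0058]
   h0.053 20 a [-0.0105  0.0081] b [-0.0239 -0.0047]
   h0.059 26 a [-0.0116  0.0086] b [-0.0243 -0.0039]
   h0.065 29 a [-0.0118  0.0099] b [-0.0275 -0.0003]
   h0.071 30 a [-0.0131  0.0113] b [-0.0216  0.0074]
```

Call:
{"op": "step_arm", "data": {
  "delta_pos": [
    [0.012, 0, -0.016],
    [0.012, 0, -0.016],
    [0, 0, 0]
  ],
  "turn": [0.5, 0.4, 0]
}}

```text
time: 18.65
ee_pos: [0.5763, 0.1746, 0.1187]
eef_rot: [0.808, 0.589, 0.0, -0.0]
ft_force: [-2.2, -1.1, 2.7]
width: 0.0259
grip_force: 3.1
```

Call:
{"op": "step_arm", "data": {
  "delta_pos": [
    [0.012, 0, -0.016],
    [0.012, 0, -0.016],
    [0, 0, 0]
  ],
  "turn": [0.5, 0.4, 0]
}}

```text
time: 18.95
ee_pos: [0.5769, 0.1746, 0.1179]
eef_rot: [0.776, 0.631, 0.0, 0.0]
ft_force: [-2.5, -0.5, 2.7]
width: 0.0268
grip_force: 3.1
```

Call:
{"op": "step_arm", "data": {
  "delta_pos": [
    [0.012, 0, -0.016],
    [0.012, 0, -0.016],
    [0, 0, 0]
  ],
  "turn": [0.5, 0.4, 0]
}}

```text
time: 19.25
ee_pos: [0.5775, 0.1746, 0.1171]
eef_rot: [0.74, 0.672, 0.0, -0.0]
ft_force: [-1.7, -0.9, 3.4]
width: 0.0275
grip_force: 3.1
```

```bash
python3 -c "
from kd import *
rep('k1')"
```

```text
t 19.25 ee [0.5775 0.1746 0.1171] toolY -5.5 w 0.0275 F lock [ 0.5 -0.8  3.8] T [-0.392  0.394 -0.052]
 ee lock frame [-0.0242 -0.0001  0.0134]
  side n 154 shaft a,b [0.0004 0.0009] hmax 0.0717
   wing rect [array([9.1, 2.1]), array([26.2, 63.5]), np.float64(86.0)] 115
   h0.011 11 a [-0.005   0.0061] b [-0.0016  0.0043]
   h0.017 10 a [-0.0049  0.005 ] b [-0.0014  0.0052]
   h0.023 8 a [-0.0055  0.0033] b [-0.002   0.0034]
   h0.029 7 a [-0.0076  0.0163] b [-0.002   0.0105]
   h0.035 8 a [-0.0081 -0.0014] b [-0.0098  0.0044]
   h0.041 16 a [-0.0057  0.0227] b [-0.0051  0.0147]
   h0.047 22 a [-0.0205  0.0311] b [-0.011   0.0155]
   h0.053 26 a [-0.0229  0.0368] b [-0.0118  0.0157]
   h0.059 17 a [-0.0202  0.0414] b [-0.0079  0.0134]
   h0.065 16 a [0.0009 0.0138] b [0.0052 0.0112]
   h0.071 11 a [0.0044 0.0129] b [-0.0002  0.0096]
  scene n 236 shaft a,b [ 0.0044 -0.0056] hmax 0.0719
   wing rect [array([ 2.8, -7.3]), array([49.5, 23.9]), np.float64(59.0)] 190
   h0.011 11 a [-0.0063  0.0064] b [-0.0097  0.0037]
   h0.017 10 a [0.0002 0.0068] b [-0.0099  0.0004]
   h0.023 10 a [-0.0041  0.007 ] b [-0.0093  0.0011]
   h0.029 12 a [-0.0046  0.0182] b [-0.0147  0.006 ]
   h0.035 14 a [-0.009   0.0089] b [-0.0262 -0.0104]
   h0.041 23 a [-0.0056  0.0257] b [-0.0262  0.0078]
   h0.047 24 a [-0.012   0.0101] b [-0.0283 -0.0033]
   h0.053 32 a [-0.0101  0.0123] b [-0.0308  0.0042]
   h0.059 30 a [-0.0066  0.0142] b [-0.0313  0.0036]
   h0.065 36 a [-0.0072  0.0167] b [-0.0332  0.006 ]
   h0.071 34 a [-0.0087  0.0156] b [-0.0299  0.0097]
```

```bash
cat > wing.py <<'E'
from kd import *
def wing(c,hmin=.042,ext=.04):
    P=pts(c)-M;g=c["image"].astype(int);a,b,h=P@xl,P@yl,P@zl
    m=(abs(a)<ext)&(abs(b)<ext)&(h>hmin)&(h<.085)&(g.max(-1)-g.min(-1)<40)&(g.max(-1)>80)
    k,l,st,_=cv2.connectedComponentsWithStats(m.astype(np.uint8));
    if k<2: return
    i=1+np.argmax(st[1:,4]);m=l==i;Q=np.stack([a[m],b[m],h[m]],-1)
    rng=np.random.default_rng(0);left=Q
    for f in range(2):
        if len(left)<25: break
        best=None
        for _ in range(400):
            p=left[rng.choice(len(left),3,False)];n=np.cross(p[1]-p[0],p[2]-p[0])
            if np.linalg.norm(n)<1e-6: continue
            n/=np.linalg.norm(n);ins=abs((left-p[0])@n)<.0012
            if best is None or ins.sum()>best.sum(): best=ins
        f_=left[best];mm=f_.mean(0);n=np.linalg.svd(f_-mm,full_matrices=0)[2][2];n*=np.sign(n@np.array([.3,-1,2]))
        print("  face",best.sum(),"of",len(Q),"normal(lock)",np.round(n,3),"az %.1f el %.1f"%(np.degrees(np.arctan2(n[1],n[0])),np.degrees(np.arcsin(n[2]))),"ctr",np.round(mm,4),"size",np.round(np.ptp((f_-mm)@np.linalg.svd(f_-mm,full_matrices=0)[2][:2].T,axis=0),4))
        left=left[~best]
if __name__=="__main__":
    import sys
    for n in("scene","side"):
        print(n);wing(load(n+sys.argv[1]))
E
python3 wing.py k1
```

```text
scene
  face 68 of 163 normal(lock) [ 0.916 -0.374 -0.146] az -22.2 el -8.4 ctr [ 0.0064 -0.0119  0.0588] size [0.0432 0.0301]
  face 38 of 163 normal(lock) [ 0.918 -0.37  -0.144] az -21.9 el -8.3 ctr [ 0.0067 -0.0163  0.0557] size [0.0399 0.0343]
side
  face 42 of 80 normal(lock) [-0.554 -0.819 -0.151] az -124.1 el -8.7 ctr [0.0091 0.0101 0.058 ] size [0.0317 0.0108]
  face 22 of 80 normal(lock) [ 0.893 -0.441 -0.088] az -26.3 el -5.1 ctr [0.0012 0.0067 0.0543] size [0.0321 0.0193]
```

Call:
{"op": "step_arm", "data": {
  "delta_pos": [
    [0, 0.1, 0],
    [0.012, 0.1, -0.016],
    [0, 0, 0]
  ],
  "turn": [0.5, 0.5, 0]
}}

```text
time: 19.65
ee_pos: [0.5777, 0.1801, 0.1166]
eef_rot: [0.698, 0.716, 0.0, -0.0]
ft_force: [-1.5, -1.8, 2.4]
width: 0.0292
grip_force: 2.9
```

Call:
{"op": "step_arm", "data": {
  "delta_pos": [
    [0.012, 0.06, -0.016],
    [0.012, 0, -0.016],
    [0, 0, 0]
  ],
  "turn": [0.5, 0.5, 0]
}}

```text
time: 19.95
ee_pos: [0.5784, 0.1812, 0.116]
eef_rot: [0.655, 0.756, 0.0, -0.0]
ft_force: [-2.6, -0.0, 4.2]
width: 0.0286
grip_force: 4.0
```

Run:
```python
from kd import *
import io,contextlib
f=io.StringIO()
with contextlib.redirect_stdout(f): rep('k2')
print("\n".join(f.getvalue().split("\n")[:2]))
from wing import wing
for n in("scene","side"): print(n);wing(load(n+"k2"))
```

```text
t 19.95 ee [0.5784 0.1812 0.116 ] toolY 8.2 w 0.0286 F lock [0.2 0.1 4.9] T [-0.27   0.561 -0.021]
 ee lock frame [-0.0239  0.0065  0.0118]
scene
  face 74 of 178 normal(lock) [ 0.976 -0.215 -0.033] az -12.4 el -1.9 ctr [ 0.01   -0.0087  0.0568] size [0.0434 0.0303]
  face 39 of 178 normal(lock) [ 0.916 -0.401 -0.012] az -23.6 el -0.7 ctr [ 0.009  -0.0105  0.058 ] size [0.039  0.0318]
side
  face 39 of 80 normal(lock) [-0.119 -0.986 -0.117] az -96.9 el -6.7 ctr [0.0078 0.014  0.0582] size [0.0301 0.0154]
  face 16 of 80 normal(lock) [-0.156 -0.985 -0.078] az -99.0 el -4.5 ctr [0.0073 0.0157 0.0632] size [0.0399 0.017 ]
```

Call:
{"op": "step_arm", "data": {
  "delta_pos": [
    [0.012, 0, -0.016],
    [0.012, 0, -0.016],
    [0, 0, 0]
  ],
  "turn": [0.5, 0.5, 0]
}}

```text
time: 20.35
ee_pos: [0.5786, 0.1812, 0.1153]
eef_rot: [0.608, 0.794, -0.0, -0.0]
ft_force: [-4.5, -1.0, 6.9]
width: 0.0302
grip_force: 5.1
```

Call:
{"op": "step_arm", "data": {
  "delta_pos": [
    [0.012, 0, -0.016],
    [0.012, 0, -0.016],
    [0, 0, 0]
  ],
  "turn": [0.5, 0.5, 0]
}}

```text
time: 20.65
ee_pos: [0.5792, 0.181, 0.1145]
eef_rot: [0.559, 0.829, -0.0, -0.0]
ft_force: [-4.4, -1.8, 7.1]
width: 0.034
grip_force: 5.2
```

```bash
cat > chk.py <<'E'
from kd import *
import io,contextlib,sys
from wing import wing
f=io.StringIO()
with contextlib.redirect_stdout(f): rep(sys.argv[1])
print("\n".join(f.getvalue().split("\n")[:2]))
for n in("scene","side"):
    c=load(n+sys.argv[1]);print(n);wing(c)
    P=pts(c)-M;g=c["image"].astype(int);a,b,h=P@xl,P@yl,P@zl
    m=(abs(a)<.03)&(abs(b)<.035)&(h>.006)&(h<.09)&(g.max(-1)-g.min(-1)<40)&(g.max(-1)>80)
    print("  hmax %.4f"%np.percentile(h[m],98.5),"b-width by h:",[(round(h0,3),round(float(np.hypot(np.ptp(a[k]),np.ptp(b[k]))),3)) for h0 in np.arange(.012,.06,.004) for k in [m&(abs(h-h0)<.002)] if k.sum()>2])
    k=m&(h<.024);print("  shaft",np.round([np.mean(a[k]),np.mean(b[k])],4))
E
python3 chk.py k3
```

```text
t 20.65 ee [0.5792 0.181  0.1145] toolY 22.0 w 0.0340 F lock [ 0.4 -1.6  8.4] T [-0.526  1.295 -0.062]
 ee lock frame [-0.0241  0.0062  0.0102]
scene
  face 73 of 175 normal(lock) [ 0.967 -0.233 -0.102] az -13.6 el -5.9 ctr [ 0.01   -0.0114  0.0561] size [0.0433 0.0309]
  face 36 of 175 normal(lock) [ 0.949 -0.286 -0.131] az -16.8 el -7.5 ctr [ 0.0066 -0.0151  0.0583] size [0.0423 0.0282]
  hmax 0.0715 b-width by h: [(np.float64(0.012), 0.015), (np.float64(0.016), 0.013), (np.float64(0.02), 0.015), (np.float64(0.024), 0.026), (np.float64(0.028), 0.039), (np.float64(0.032), 0.04), (np.float64(0.036), 0.051), (np.float64(0.04), 0.037), (np.float64(0.044), 0.042), (np.float64(0.048), 0.04), (np.float64(0.052), 0.045), (np.float64(0.056), 0.047)]
  shaft [ 0.0053 -0.0047]
side
  face 40 of 96 normal(lock) [ 0.013 -0.986 -0.163] az -89.3 el -9.4 ctr [0.0078 0.01   0.0579] size [0.0299 0.0168]
  face 18 of 96 normal(lock) [0.729 0.629 0.27 ] az 40.8 el 15.7 ctr [0.0095 0.0077 0.0598] size [0.0306 0.0138]
  hmax 0.0816 b-width by h: [(np.float64(0.012), 0.008), (np.float64(0.016), 0.011), (np.float64(0.02), 0.009), (np.float64(0.024), 0.025), (np.float64(0.032), 0.007), (np.float64(0.036), 0.043), (np.float64(0.04), 0.025), (np.float64(0.044), 0.038), (np.float64(0.048), 0.037), (np.float64(0.052), 0.046), (np.float64(0.056), 0.044)]
  shaft [0.0018 0.0016]
```

The key follows to about -76°, then the deep fork stalls and leans it. I'll regrip higher (less overlap, less lean), square to the wing, and sweep back clockwise with a firmer push.

Call:
{"op": "step_arm", "data": {
  "delta_pos": [
    [0, 0, 0],
    [0, 0, 0],
    [-0.1, -0.05, 0.13],
    [-0.12, -0.06, 0.175],
    [-0.12, -0.06, 0.175],
    [-0.12, -0.07, 0.175],
    [0, 0, 0],
    [0, 0, 0]
  ],
  "turn": [0, -0.7, -0.9, -0.9, -0.9, -0.9, -0.9, 0],
  "grip": 0.45
}}

```text
time: 21.55
ee_pos: [0.5682, 0.1753, 0.1305]
eef_rot: [0.787, 0.617, 0.0, 0.0]
ft_force: [0.3, 0.5, 0.7]
width: 0.0479
grip_force: 0.0
```

Call:
{"op": "step_arm", "data": {
  "delta_pos": [
    [0, 0, 0],
    [0, 0, 0],
    [0, 0, 0],
    [0, 0, 0],
    [0, 0, 0],
    [0, 0, 0]
  ],
  "turn": [0, 0, 0, 0, 0, 0],
  "grip": 1,
  "newtons": 6
}}

```text
time: 22.15
ee_pos: [0.5682, 0.1752, 0.1308]
eef_rot: [0.786, 0.618, 0.0, -0.0]
ft_force: [-2.0, 0.9, 2.9]
width: 0.022
grip_force: 5.6
```

```bash
python3 chk.py k4
```

```text
t 22.15 ee [0.5682 0.1752 0.1308] toolY -13.6 w 0.0220 F lock [0.1 1.  3.5] T [ 0.017  0.496 -0.039]
 ee lock frame [-0.024   0.0009  0.03  ]
scene
  face 62 of 157 normal(lock) [ 0.904 -0.413  0.112] az -24.6 el 6.4 ctr [-0.0038 -0.0184  0.0588] size [0.0427 0.0337]
  face 37 of 157 normal(lock) [ 0.912 -0.383 -0.147] az -22.8 el -8.5 ctr [-0.0029 -0.0182  0.0559] size [0.0398 0.0307]
  hmax 0.0733 b-width by h: [(np.float64(0.012), 0.015), (np.float64(0.016), 0.015), (np.float64(0.02), 0.016), (np.float64(0.024), 0.014), (np.float64(0.028), 0.014), (np.float64(0.032), 0.015), (np.float64(0.036), 0.03), (np.float64(0.04), 0.035), (np.float64(0.044), 0.042), (np.float64(0.048), 0.042), (np.float64(0.052), 0.034), (np.float64(0.056), 0.036)]
  shaft [-0.0008 -0.0066]
side
  face 39 of 58 normal(lock) [-0.382 -0.887 -0.262] az -113.3 el -15.2 ctr [0.0004 0.0069 0.0541] size [0.0269 0.0105]
  hmax 0.0725 b-width by h: [(np.float64(0.012), 0.011), (np.float64(0.016), 0.009), (np.float64(0.02), 0.011), (np.float64(0.024), 0.011), (np.float64(0.032), 0.007), (np.float64(0.036), 0.012), (np.float64(0.044), 0.029), (np.float64(0.048), 0.013), (np.float64(0.052), 0.02), (np.float64(0.056), 0.046)]
  shaft [-0.003  0.   ]
```

The key leans about 8° toward -y and 5° down-slope. I'll straighten it by moving the pads, then push.

Call:
{"op": "step_arm", "data": {
  "delta_pos": [
    [0.08, 0.17, 0.06],
    [0.08, 0.16, 0.06],
    [0.08, 0.16, 0.06],
    [0, 0, 0]
  ],
  "turn": [0, 0, 0, 0]
}}

```text
time: 22.65
ee_pos: [0.5746, 0.1883, 0.1354]
eef_rot: [0.786, 0.618, 0.0, 0.0]
ft_force: [-1.9, -0.5, 3.1]
width: 0.0202
grip_force: 6.1
```

Call:
{"op": "step_arm", "data": {
  "delta_pos": [
    [0.02, 0, -0.03],
    [0.02, 0, -0.03],
    [0, 0, 0]
  ],
  "turn": [0, 0, 0]
}}

```text
time: 22.95
ee_pos: [0.5752, 0.1879, 0.1345]
eef_rot: [0.786, 0.618, 0.0, -0.0]
ft_force: [-5.1, 0.5, 10.1]
width: 0.0202
grip_force: 7.3
```

```bash
python3 chk.py k5
```

```text
t 22.95 ee [0.5752 0.1879 0.1345] toolY -13.6 w 0.0202 F lock [ 1.6  0.8 11.2] T [-0.208  1.194 -0.037]
 ee lock frame [-0.0157  0.0133  0.0286]
scene
  face 70 of 161 normal(lock) [ 0.964 -0.266  0.013] az -15.5 el 0.8 ctr [ 0.0068 -0.0093  0.0563] size [0.0451 0.0352]
  face 29 of 161 normal(lock) [ 0.965 -0.255  0.051] az -14.8 el 2.9 ctr [ 0.0092 -0.0091  0.0604] size [0.0392 0.0312]
  hmax 0.0721 b-width by h: [(np.float64(0.012), 0.013), (np.float64(0.016), 0.016), (np.float64(0.02), 0.01), (np.float64(0.024), 0.013), (np.float64(0.028), 0.011), (np.float64(0.032), 0.018), (np.float64(0.036), 0.029), (np.float64(0.04), 0.044), (np.float64(0.044), 0.044), (np.float64(0.048), 0.041), (np.float64(0.052), 0.032), (np.float64(0.056), 0.036)]
  shaft [ 0.0038 -0.0014]
side
  face 33 of 44 normal(lock) [-0.379 -0.925 -0.003] az -112.3 el -0.2 ctr [0.0078 0.0166 0.0554] size [0.0284 0.0126]
  hmax 0.0836 b-width by h: [(np.float64(0.012), 0.011), (np.float64(0.016), 0.011), (np.float64(0.02), 0.009), (np.float64(0.04), 0.019), (np.float64(0.044), 0.021), (np.float64(0.048), 0.009), (np.float64(0.052), 0.011), (np.float64(0.056), 0.044)]
  shaft [0.0011 0.0052]
```

The key is now straight (lean under 1°) and took 11 N at about -72° without dropping, so that angle isn't it. I'll sweep back clockwise, keeping it straight and pressed.

Call:
{"op": "step_arm", "data": {
  "delta_pos": [
    [0.023, -0.016, 0.014],
    [0.023, -0.016, 0.012],
    [0, 0, 0]
  ],
  "turn": [-0.5, -0.5, 0]
}}

```text
time: 23.35
ee_pos: [0.5765, 0.1872, 0.135]
eef_rot: [0.822, 0.569, 0.001, -0.0]
ft_force: [-4.6, 0.2, 7.2]
width: 0.0198
grip_force: 6.4
```

Call:
{"op": "step_arm", "data": {
  "delta_pos": [
    [0.023, -0.02, 0.01],
    [0.023, -0.02, 0.008],
    [0, 0, 0]
  ],
  "turn": [-0.5, -0.5, 0]
}}

```text
time: 23.65
ee_pos: [0.5778, 0.1854, 0.1347]
eef_rot: [0.855, 0.519, 0.0, 0.0]
ft_force: [0.1, 0.5, 1.9]
width: 0.0198
grip_force: 6.0
```

```bash
python3 chk.py k6
```

```text
t 23.65 ee [0.5778 0.1854 0.1347] toolY -27.5 w 0.0198 F lock [1.2 0.5 1.5] T [-0.102  0.011  0.036]
 ee lock frame [-0.0135  0.0107  0.0274]
scene
  face 62 of 158 normal(lock) [ 0.778 -0.624 -0.068] az -38.7 el -3.9 ctr [ 0.0022 -0.0079  0.0582] size [0.0387 0.0354]
  face 32 of 158 normal(lock) [ 0.848 -0.531 -0.017] az -32.0 el -1.0 ctr [ 0.0028 -0.0116  0.0545] size [0.0394 0.0287]
  hmax 0.0710 b-width by h: [(np.float64(0.012), 0.011), (np.float64(0.016), 0.011), (np.float64(0.02), 0.014), (np.float64(0.024), 0.011), (np.float64(0.028), 0.011), (np.float64(0.032), 0.021), (np.float64(0.036), 0.027), (np.float64(0.04), 0.043), (np.float64(0.044), 0.049), (np.float64(0.048), 0.038), (np.float64(0.052), 0.032), (np.float64(0.056), 0.031)]
  shaft [ 0.003  -0.0026]
side
  face 21 of 33 normal(lock) [-0.73  -0.681  0.048] az -137.0 el 2.8 ctr [0.0106 0.0154 0.0504] size [0.0166 0.0189]
  hmax 0.0664 b-width by h: [(np.float64(0.012), 0.014), (np.float64(0.016), 0.013), (np.float64(0.02), 0.012), (np.float64(0.024), 0.005), (np.float64(0.032), 0.005), (np.float64(0.036), 0.015), (np.float64(0.04), 0.015), (np.float64(0.044), 0.021), (np.float64(0.048), 0.019), (np.float64(0.052), 0.009), (np.float64(0.056), 0.017)]
  shaft [-0.0005  0.0043]
```

Call:
{"op": "step_arm", "data": {
  "delta_pos": [
    [0.023, 0.001, -0.033],
    [0.023, 0.001, -0.033],
    [0.023, 0.001, -0.033],
    [0, 0, 0]
  ],
  "turn": [0, 0, 0, 0]
}}

```text
time: 24.15
ee_pos: [0.5792, 0.1856, 0.1321]
eef_rot: [0.854, 0.52, -0.0, 0.0]
ft_force: [0.0, -0.5, 1.7]
width: 0.0195
grip_force: 6.1
```

Call:
{"op": "step_arm", "data": {
  "delta_pos": [
    [0.023, 0.001, -0.033],
    [0.023, 0.001, -0.033],
    [0.023, 0.001, -0.033],
    [0, 0, 0]
  ],
  "turn": [0, 0, 0, 0]
}}

```text
time: 24.55
ee_pos: [0.5809, 0.1859, 0.1299]
eef_rot: [0.854, 0.519, 0.0, -0.0]
ft_force: [-1.8, 0.8, 2.8]
width: 0.0197
grip_force: 6.4
```

```bash
python3 chk.py k7
```

```text
t 24.55 ee [0.5809 0.1859 0.1299] toolY -27.4 w 0.0197 F lock [0.2 0.9 3.3] T [-0.114  0.121 -0.023]
 ee lock frame [-0.0137  0.011   0.0216]
scene
  face 47 of 124 normal(lock) [ 0.775 -0.632  0.033] az -39.2 el 1.9 ctr [ 0.0017 -0.0104  0.0533] size [0.0384 0.0243]
  face 27 of 124 normal(lock) [ 0.759 -0.649  0.044] az -40.5 el 2.5 ctr [ 0.0009 -0.0074  0.0546] size [0.0381 0.0223]
  hmax 0.0651 b-width by h: [(np.float64(0.012), 0.012), (np.float64(0.016), 0.016), (np.float64(0.02), 0.009), (np.float64(0.024), 0.016), (np.float64(0.028), 0.021), (np.float64(0.032), 0.04), (np.float64(0.036), 0.053), (np.float64(0.04), 0.044), (np.float64(0.044), 0.033), (np.float64(0.048), 0.029), (np.float64(0.052), 0.031), (np.float64(0.056), 0.035)]
  shaft [ 0.0024 -0.0027]
side
  hmax 0.0606 b-width by h: [(np.float64(0.012), 0.013), (np.float64(0.016), 0.007), (np.float64(0.024), 0.011), (np.float64(0.028), 0.012), (np.float64(0.032), 0.005), (np.float64(0.036), 0.022), (np.float64(0.04), 0.019), (np.float64(0.044), 0.016), (np.float64(0.048), 0.009), (np.float64(0.052), 0.026)]
  shaft [-0.0007  0.0045]
```

It's dropping into the socket: the wing top fell 6 mm at a key angle of about -50°. I'll push it home.

Call:
{"op": "step_arm", "data": {
  "delta_pos": [
    [0.023, 0.001, -0.033],
    [0.023, 0.001, -0.033],
    [0.023, 0.001, -0.033],
    [0.023, 0.001, -0.033],
    [0, 0, 0]
  ],
  "turn": [0, 0, 0, 0, 0]
}}

```text
time: 25.15
ee_pos: [0.5829, 0.1865, 0.1274]
eef_rot: [0.854, 0.52, 0.0, -0.001]
ft_force: [-6.7, -0.0, 11.8]
width: 0.0211
grip_force: 7.3
```

Call:
{"op": "step_arm", "data": {
  "delta_pos": [
    [0.023, 0.001, -0.033],
    [0.023, 0.001, -0.033],
    [0, 0, 0]
  ],
  "turn": [0, 0, 0]
}}

```text
time: 25.45
ee_pos: [0.5841, 0.1866, 0.1258]
eef_rot: [0.854, 0.52, 0.0, -0.0]
ft_force: [-5.2, 0.2, 12.1]
width: 0.0215
grip_force: 7.3
```

```bash
python3 chk.py k8
```

```text
t 25.45 ee [0.5841 0.1866 0.1258] toolY -27.4 w 0.0215 F lock [ 2.7  0.4 12.9] T [-0.115  1.238 -0.054]
 ee lock frame [-0.0133  0.0115  0.0164]
scene
  face 48 of 135 normal(lock) [ 0.809 -0.498 -0.313] az -31.6 el -18.2 ctr [ 0.0049 -0.0085  0.0538] size [0.041  0.0228]
  face 28 of 135 normal(lock) [ 0.784 -0.606  0.137] az -37.7 el 7.9 ctr [ 0.0023 -0.0085  0.0552] size [0.0354 0.0214]
  hmax 0.0648 b-width by h: [(np.float64(0.012), 0.013), (np.float64(0.016), 0.01), (np.float64(0.02), 0.011), (np.float64(0.024), 0.014), (np.float64(0.028), 0.024), (np.float64(0.032), 0.049), (np.float64(0.036), 0.053), (np.float64(0.04), 0.029), (np.float64(0.044), 0.03), (np.float64(0.048), 0.03), (np.float64(0.052), 0.042), (np.float64(0.056), 0.043)]
  shaft [ 0.0035 -0.0027]
side
  hmax 0.0559 b-width by h: [(np.float64(0.012), 0.012), (np.float64(0.016), 0.009), (np.float64(0.032), 0.02), (np.float64(0.036), 0.017), (np.float64(0.04), 0.011), (np.float64(0.044), 0.019), (np.float64(0.048), 0.003)]
  shaft [-0.0001  0.004 ]
```

The wing top stopped at .0648, so the tip is at about -39 mm with 13 N resisting: home. Next I'll turn clockwise with a firmer grip, following the arc about the key axis.

Call:
{"op": "step_arm", "data": {
  "delta_pos": [
    [0, 0, 0],
    [0.012, -0.012, 0.008],
    [0.024, -0.023, 0.016],
    [0.024, -0.023, 0.016],
    [0, 0, 0]
  ],
  "turn": [-0.5, -0.7, -0.7, -0.6, 0],
  "newtons": 12
}}

```text
time: 26.05
ee_pos: [0.5865, 0.1849, 0.1269]
eef_rot: [0.923, 0.385, 0.001, -0.0]
ft_force: [-2.3, 0.3, 9.2]
width: 0.0186
grip_force: 12.4
```

Call:
{"op": "step_arm", "data": {
  "delta_pos": [
    [0.021, -0.027, 0.014],
    [0.021, -0.027, 0.014],
    [0.018, -0.031, 0.011],
    [0.018, -0.031, 0.011],
    [0, 0, 0]
  ],
  "turn": [-0.5, -0.5, -0.5, -0.5, 0]
}}

```text
time: 26.55
ee_pos: [0.5882, 0.1816, 0.1276]
eef_rot: [0.962, 0.272, 0.001, 0.0]
ft_force: [-0.4, -0.4, 5.9]
width: 0.016
grip_force: 11.9
```

```bash
python3 chk.py k9
python3 - <<'E'
from kd import *
# bolt: brass-coloured points right of the case
for t in("sidek8","sidek9","scenek8","scenek9"):
    c=load(t);P=pts(c)-M;a,b,h=P@xl,P@yl,P@zl;g=c["image"].astype(int)
    m=(abs(a)<.03)&(b<-.025)&(b>-.06)&(h>-.02)&(h<.006)&(g[...,0]-g[...,2]>45)
    print(t,m.sum(),np.round(np.percentile(b[m],[2,50,98]),4) if m.sum() else "")
E
```

```text
t 26.55 ee [0.5882 0.1816 0.1276] toolY -58.5 w 0.0160 F lock [ 3.  -0.4  5.1] T [-0.145  0.204  0.067]
 ee lock frame [-0.0091  0.0064  0.0157]
scene
  face 37 of 93 normal(lock) [ 0.594 -0.753 -0.283] az -51.7 el -16.4 ctr [-0.0008 -0.0109  0.055 ] size [0.0316 0.022 ]
  face 20 of 93 normal(lock) [ 0.394 -0.908  0.145] az -66.5 el 8.3 ctr [-0.003  -0.0105  0.0532] size [0.0235 0.0255]
  hmax 0.0638 b-width by h: [(np.float64(0.012), 0.009), (np.float64(0.016), 0.014), (np.float64(0.02), 0.01), (np.float64(0.024), 0.017), (np.float64(0.028), 0.019), (np.float64(0.032), 0.035), (np.float64(0.036), 0.044), (np.float64(0.04), 0.045), (np.float64(0.044), 0.027), (np.float64(0.048), 0.026), (np.float64(0.052), 0.024), (np.float64(0.056), 0.031)]
  shaft [ 0.0037 -0.0028]
side
  hmax 0.0505 b-width by h: [(np.float64(0.012), 0.014), (np.float64(0.016), 0.009), (np.float64(0.024), 0.011), (np.float64(0.028), 0.017), (np.float64(0.032), 0.013), (np.float64(0.036), 0.013), (np.float64(0.04), 0.015), (np.float64(0.044), 0.047), (np.float64(0.048), 0.037)]
  shaft [0.0001 0.0044]
sidek8 0 
sidek9 0 
scenek8 0 
scenek9 0
```

Call:
{"op": "step_arm", "data": {
  "delta_pos": [
    [0.015, -0.033, 0.009],
    [0.015, -0.033, 0.009],
    [0.011, -0.035, 0.007],
    [0.011, -0.035, 0.007],
    [0.007, -0.037, 0.004],
    [0, 0, 0]
  ],
  "turn": [-0.5, -0.5, -0.5, -0.5, -0.5, 0]
}}

```text
time: 27.25
ee_pos: [0.5893, 0.177, 0.1277]
eef_rot: [0.992, 0.125, -0.0, 0.0]
ft_force: [0.4, -0.2, -0.5]
width: 0.0138
grip_force: 11.5
```

Call:
{"op": "step_arm", "data": {
  "delta_pos": [
    [0.007, -0.037, 0.004],
    [0.003, -0.038, 0.001],
    [0.003, -0.038, 0.001],
    [0, -0.038, 0],
    [0, 0, 0]
  ],
  "turn": [-0.5, -0.5, -0.5, -0.5, 0]
}}

```text
time: 27.75
ee_pos: [0.5895, 0.1746, 0.1283]
eef_rot: [1.0, 0.007, 0.0, -0.001]
ft_force: [-0.2, 3.3, 3.7]
width: 0.0139
grip_force: 12.4
```

```bash
python3 chk.py k10
python3 - <<'E'
from kd import *
# right side of the case: gray profile along b at several a, before/after (side view)
for t in("side0","sidek10"):
    c=load(t);g=c["image"].astype(int)
    print(t,[[tuple(g[int(round(v)),int(round(u))]) for b in (-.034,-.037,-.040,-.043) for u,v in [proj(c,M+a*xl+b*yl-.007*zl)]] for a in(-.006,0,.006)])
E
```

```text
t 27.75 ee [0.5895 0.1746 0.1283] toolY -89.2 w 0.0139 F lock [2.1 3.3 3. ] T [0.805 0.21  0.161]
 ee lock frame [-0.008  -0.0007  0.0157]
scene
  face 31 of 58 normal(lock) [ 0.081 -0.993 -0.09 ] az -85.3 el -5.2 ctr [-0.0075 -0.009   0.0536] size [0.028  0.0264]
  face 15 of 58 normal(lock) [ 0.225 -0.974 -0.03 ] az -77.0 el -1.7 ctr [-0.0117 -0.0068  0.0556] size [0.0218 0.0148]
  hmax 0.0636 b-width by h: [(np.float64(0.012), 0.016), (np.float64(0.016), 0.015), (np.float64(0.02), 0.012), (np.float64(0.024), 0.019), (np.float64(0.028), 0.021), (np.float64(0.032), 0.039), (np.float64(0.036), 0.052), (np.float64(0.04), 0.049), (np.float64(0.044), 0.046), (np.float64(0.048), 0.019), (np.float64(0.052), 0.017), (np.float64(0.056), 0.02)]
  shaft [ 0.0021 -0.0021]
side
  face 74 of 157 normal(lock) [ 0.141 -0.981 -0.134] az -81.8 el -7.7 ctr [-0.0062  0.0029  0.0558] size [0.0375 0.026 ]
  face 43 of 157 normal(lock) [ 0.02  -0.112  0.993] az -80.0 el 83.4 ctr [-0.0012 -0.0036  0.0624] size [0.04   0.0133]
  hmax 0.0641 b-width by h: [(np.float64(0.012), 0.01), (np.float64(0.016), 0.01
[... 726 characters left out ...]
p.int64(203)), (np.int64(221), np.int64(214), np.int64(203)), (np.int64(159), np.int64(153), np.int64(136)), (np.int64(151), np.int64(146), np.int64(130))]]
sidek10 [[(np.int64(89), np.int64(86), np.int64(83)), (np.int64(63), np.int64(62), np.int64(61)), (np.int64(53), np.int64(52), np.int64(50)), (np.int64(123), np.int64(120), np.int64(116))], [(np.int64(49), np.int64(48), np.int64(45)), (np.int64(12), np.int64(13), np.int64(14)), (np.int64(8), np.int64(9), np.int64(11)), (np.int64(13), np.int64(13), np.int64(15))], [(np.int64(34), np.int64(33), np.int64(35)), (np.int64(34), np.int64(33), np.int64(35)), (np.int64(19), np.int64(20), np.int64(21)), (np.int64(15), np.int64(14), np.int64(16))]]
```

Call:
{"op": "step_arm", "data": {
  "delta_pos": [
    [0, -0.038, 0],
    [-0.001, -0.038, -0.001],
    [-0.002, -0.038, -0.003],
    [0, 0, 0]
  ],
  "turn": [-0.5, -0.5, -0.5, 0]
}}

```text
time: 28.25
ee_pos: [0.5895, 0.1719, 0.1285]
eef_rot: [0.997, -0.083, 0.0, -0.001]
ft_force: [-1.8, 4.8, 6.0]
width: 0.0152
grip_force: 13.6
```

Call:
{"op": "step_arm", "data": {
  "delta_pos": [
    [-0.002, -0.038, -0.003],
    [-0.003, -0.038, -0.004],
    [-0.003, -0.038, -0.004],
    [0, 0, 0]
  ],
  "turn": [-0.5, -0.5, -0.5, 0]
}}

```text
time: 28.65
ee_pos: [0.5894, 0.1691, 0.1283]
eef_rot: [0.985, -0.172, 0.0, -0.001]
ft_force: [-2.4, 5.2, 6.8]
width: 0.0168
grip_force: 14.2
```

```bash
python3 chk.py k11 | grep -v shaft
```

```text
t 28.65 ee [0.5894 0.1691 0.1283] toolY -109.8 w 0.0168 F lock [2.1 5.3 6.8] T [1.355 0.471 0.248]
 ee lock frame [-0.0083 -0.0061  0.016 ]
scene
  face 19 of 31 normal(lock) [-0.142 -0.989  0.051] az -98.2 el 2.9 ctr [-0.0137 -0.0042  0.0566] size [0.0251 0.0146]
  hmax 0.0641 b-width by h: [(np.float64(0.012), 0.014), (np.float64(0.016), 0.015), (np.float64(0.02), 0.009), (np.float64(0.024), 0.018), (np.float64(0.028), 0.019), (np.float64(0.032), 0.042), (np.float64(0.036), 0.053), (np.float64(0.04), 0.053), (np.float64(0.044), 0.045), (np.float64(0.048), 0.041), (np.float64(0.052), 0.046), (np.float64(0.056), 0.056)]
side
  face 86 of 176 normal(lock) [-0.181 -0.983 -0.039] az -100.4 el -2.2 ctr [-0.0036  0.0045  0.0549] size [0.0423 0.0251]
  face 43 of 176 normal(lock) [-0.048 -0.1    0.994] az -115.9 el 83.6 ctr [-0.0023 -0.002   0.0629] size [0.0406 0.0124]
  hmax 0.0681 b-width by h: [(np.float64(0.012), 0.009), (np.float64(0.016), 0.008), (np.float64(0.024), 0.014), (np.float64(0.028), 0.013), (np.float64(0.032), 0.029), (np.float64(0.036), 0.046), (np.float64(0.04), 0.039), (np.float64(0.044), 0.036), (np.float64(0.048), 0.032), (np.float64(0.052), 0.035), (np.float64(0.056), 0.043)]
```

Call:
{"op": "step_arm", "data": {
  "delta_pos": [
    [-0.004, -0.045, -0.004],
    [-0.005, -0.045, -0.005],
    [-0.006, -0.045, -0.006],
    [0, 0, 0]
  ],
  "turn": [-0.5, -0.5, -0.4, 0],
  "newtons": 18
}}

```text
time: 29.15
ee_pos: [0.5894, 0.1666, 0.1284]
eef_rot: [0.967, -0.254, 0.0, -0.002]
ft_force: [-2.6, 6.7, 8.7]
width: 0.0178
grip_force: 21.1
```

Call:
{"op": "step_arm", "data": {
  "delta_pos": [
    [-0.006, -0.05, -0.006],
    [-0.006, -0.05, -0.006],
    [0, 0, 0]
  ],
  "turn": [-0.4, -0.4, 0]
}}

```text
time: 29.45
ee_pos: [0.5891, 0.1644, 0.1282]
eef_rot: [0.954, -0.3, 0.0, -0.002]
ft_force: [-2.3, 7.7, 9.6]
width: 0.0189
grip_force: 21.5
```

```bash
python3 chk.py k12 | grep -v shaft | cut -c1-160
```

```text
t 29.45 ee [0.5891 0.1644 0.1282] toolY -124.9 w 0.0189 F lock [3.9 7.8 8.9] T [2.095 0.421 0.455]
 ee lock frame [-0.0087 -0.0108  0.0162]
scene
  face 18 of 34 normal(lock) [ 0.994 -0.089 -0.055] az -5.1 el -3.1 ctr [ 0.0188 -0.0084  0.0518] size [0.0204 0.0135]
  hmax 0.0633 b-width by h: [(np.float64(0.012), 0.016), (np.float64(0.016), 0.014), (np.float64(0.02), 0.013), (np.float64(0.024), 0.017), (np.float64(0.028), 
side
  face 93 of 196 normal(lock) [-0.383 -0.908 -0.172] az -112.9 el -9.9 ctr [-0.0003  0.0032  0.0541] size [0.0414 0.0228]
  face 40 of 196 normal(lock) [0.054 0.015 0.998] az 15.6 el 86.8 ctr [-0.0003 -0.0019  0.0628] size [0.0528 0.0239]
  hmax 0.0717 b-width by h: [(np.float64(0.012), 0.01), (np.float64(0.016), 0.01), (np.float64(0.02), 0.01), (np.float64(0.024), 0.019), (np.float64(0.028), 0.0
```

Call:
{"op": "step_arm", "data": {
  "delta_pos": [
    [0, -0.06, 0],
    [0, -0.06, 0],
    [0, -0.06, 0],
    [0, 0, 0]
  ],
  "turn": [0, 0, 0, 0]
}}

```text
time: 29.95
ee_pos: [0.5892, 0.16, 0.128]
eef_rot: [0.954, -0.299, 0.0, -0.002]
ft_force: [-0.7, 8.6, 7.2]
width: 0.0196
grip_force: 20.8
```

```bash
python3 chk.py k13 | grep -v shaft | cut -c1-160
python3 - <<'E'
from kd import *
print(np.round(read_state()["joint_positions"],2))
for t in("scene0","scenek8","scenek13"):
    c=load(t);g=c["image"].astype(int)
    print(t)
    for a in(-.012,-.006,0,.006,.012): print([tuple(g[int(round(v)),int(round(u))].tolist()) for b in (-.033,-.036,-.039,-.042,-.045) for u,v in [proj(c,M+a*xl+b*yl-.006*zl)]])
E
```

```text
t 29.95 ee [0.5892 0.16   0.128 ] toolY -124.8 w 0.0196 F lock [3.9 8.7 6. ] T [2.197 0.154 0.379]
 ee lock frame [-0.009  -0.0152  0.0161]
scene
  face 16 of 33 normal(lock) [ 0.429 -0.881 -0.197] az -64.0 el -11.4 ctr [ 0.0181 -0.0153  0.05  ] size [0.0176 0.0105]
  hmax 0.0644 b-width by h: [(np.float64(0.012), 0.016), (np.float64(0.016), 0.013), (np.float64(0.02), 0.015), (np.float64(0.024), 0.016), (np.float64(0.028), 
side
  face 90 of 195 normal(lock) [-0.41  -0.892 -0.19 ] az -114.7 el -11.0 ctr [-0.0011  0.0002  0.0545] size [0.0403 0.0244]
  face 41 of 195 normal(lock) [-0.069 -0.275  0.959] az -104.0 el 73.5 ctr [-0.0005 -0.0079  0.0625] size [0.0481 0.0136]
  hmax 0.0776 b-width by h: [(np.float64(0.012), 0.012), (np.float64(0.016), 0.013), (np.float64(0.02), 0.008), (np.float64(0.024), 0.018), (np.float64(0.028), 
[-0.94  0.41  0.78  1.62 -0.31  1.23 -2.28]
scene0
[(208, 199, 190), (195, 185, 178), (195, 185, 178), (179, 169, 160), (186, 177, 167)]
[(209, 202, 193), (205, 200, 188), (194, 187, 181), (164, 159, 149), (155, 145, 139)]
[(180, 174, 164), (209, 201, 192), (18
[... 395 characters left out ...]
40)]
[(113, 112, 105), (148, 141, 134), (190, 180, 174), (193, 184, 173), (128, 122, 118)]
[(132, 126, 120), (132, 124, 119), (132, 124, 119), (199, 192, 182), (199, 192, 182)]
[(120, 116, 108), (130, 123, 118), (131, 125, 118), (140, 130, 123), (135, 130, 122)]
scenek13
[(118, 114, 109), (140, 135, 130), (140, 135, 130), (126, 122, 117), (121, 115, 109)]
[(170, 164, 159), (129, 122, 115), (136, 133, 124), (157, 146, 133), (159, 152, 140)]
[(174, 161, 135), (210, 204, 193), (194, 187, 177), (140, 136, 129), (134, 127, 118)]
[(214, 201, 188), (204, 196, 190), (204, 196, 190), (210, 203, 194), (210, 203, 194)]
[(177, 139, 76), (224, 187, 121), (221, 191, 142), (205, 194, 179), (206, 198, 188)]
```

Brass is now visible at the gap, and the key stalled (23–25°) under the extra push. I'll check how far the bolt reaches.

Run:
```python
from kd import *
for t in("k8","k9","k10","k11","k12","k13"):
    c=load("scene"+t);P=pts(c)-M;a,b,h=P@xl,P@yl,P@zl;g=c["image"].astype(int)
    m=(g[...,0]-g[...,2]>38)&(abs(a)<.05)&(abs(b)<.07)&(abs(h)<.04)
    k,l,st,ce=cv2.connectedComponentsWithStats(m.astype(np.uint8))
    print(t,m.sum(),[ (st[i].tolist(),np.round([a[l==i].min(),a[l==i].max(),b[l==i].min(),b[l==i].max(),np.median(h[l==i])],3).tolist()) for i in range(1,k) if st[i,4]>2])
```

```text
k8 11 [([356, 216, 2, 2, 3], [-0.006, -0.0, -0.07, -0.06, -0.013])]
k9 1 []
k10 14 [([365, 206, 2, 3, 5], [0.005, 0.017, -0.043, -0.027, -0.006]), ([367, 211, 2, 2, 3], [0.02, 0.023, -0.048, -0.045, -0.014])]
k11 20 [([364, 206, 3, 3, 6], [0.005, 0.013, -0.039, -0.027, -0.006]), ([364, 212, 3, 4, 4], [0.018, 0.023, -0.065, -0.05, -0.014])]
k12 22 [([364, 206, 3, 3, 6], [0.009, 0.017, -0.044, -0.032, -0.006]), ([358, 211, 2, 2, 4], [-0.008, 0.007, -0.058, -0.045, -0.007]), ([365, 211, 4, 3, 4], [0.017, 0.023, -0.054, -0.045, -0.014])]
k13 26 [([364, 206, 3, 3, 6], [0.002, 0.015, -0.041, -0.026, -0.006]), ([358, 211, 2, 2, 4], [-0.006, 0.007, -0.058, -0.045, -0.006]), ([365, 210, 3, 4, 5], [0.017, 0.026, -0.055, -0.04, -0.014]), ([360, 215, 5, 2, 5], [0.01, 0.023, -0.069, -0.062, -0.014])]
```

The bolt spans the gap and the key is at its stop. Now I'll regrip square to the wing and pull out along the lock axis.

Call:
{"op": "step_arm", "data": {
  "delta_pos": [
    [0, 0, 0],
    [0, 0, 0],
    [-0.12, 0.14, -0.08],
    [-0.13, 0.14, -0.09],
    [-0.13, 0.14, -0.09],
    [-0.14, 0.15, -0.09],
    [0, 0, 0]
  ],
  "turn": [0, 0, 0.7, 0.7, 0.8, 0.7, 0],
  "grip": 0.55
}}

```text
time: 30.75
ee_pos: [0.5749, 0.1711, 0.1176]
eef_rot: [0.991, -0.13, -0.001, 0.001]
ft_force: [-0.5, 0.6, -0.2]
width: 0.0389
grip_force: 0.0
```

```bash
python3 chk.py k14 | grep -v shaft | cut -c1-160
python3 - <<'E'
from kd import *
c=load("sidek14");u,v=proj(c,M);u,v=int(u),int(v)
A=cv2.resize(c["image"][v-45:v+35,u-50:u+50],None,fx=4,fy=4,interpolation=cv2.INTER_CUBIC)
d=load("scenek14");u,v=proj(d,M);u,v=int(u),int(v)
B=cv2.resize(d["image"][v-45:v+35,u-50:u+50],None,fx=4,fy=4,interpolation=cv2.INTER_CUBIC)
cv2.imwrite("pics/v14.png",np.hstack([A,B])[:,:,::-1])
E
```

```text
t 30.75 ee [0.5749 0.1711 0.1176] toolY -105.0 w 0.0389 F lock [-0.6  0.6  0.1] T [ 0.018  0.165 -0.023]
 ee lock frame [-0.0262 -0.0034  0.0154]
scene
  face 27 of 68 normal(lock) [-0.307 -0.952  0.012] az -107.9 el 0.7 ctr [ 0.0062 -0.0125  0.0507] size [0.0315 0.0222]
  face 17 of 68 normal(lock) [ 0.346 -0.938  0.016] az -69.7 el 0.9 ctr [ 0.0135 -0.0115  0.0527] size [0.02   0.0174]
  hmax 0.0640 b-width by h: [(np.float64(0.012), 0.016), (np.float64(0.016), 0.01), (np.float64(0.02), 0.015), (np.float64(0.024), 0.014), (np.float64(0.028), 0
side
  face 73 of 145 normal(lock) [-0.363 -0.928 -0.089] az -111.4 el -5.1 ctr [-0.0076  0.0032  0.054 ] size [0.0308 0.0238]
  face 33 of 145 normal(lock) [-0.008  0.067  0.998] az 97.1 el 86.1 ctr [-0.0079 -0.0024  0.063 ] size [0.0316 0.0103]
  hmax 0.0822 b-width by h: [(np.float64(0.012), 0.005), (np.float64(0.032), 0.037), (np.float64(0.036), 0.034), (np.float64(0.04), 0.019), (np.float64(0.044),
```

View pics/v14.png

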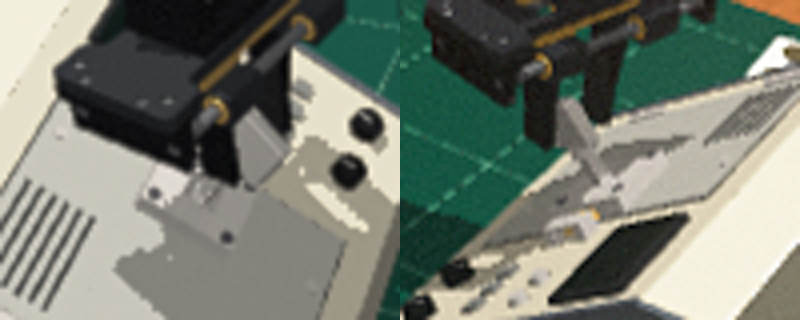

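The picture (last one) shows the brass bolt across the gap into the keeper at (590,215) and the key standing home in the lock. I'll close and pull out.

Call:
{"op": "step_arm", "data": {
  "delta_pos": [
    [0, 0, 0],
    [0, 0, 0],
    [0, 0, 0],
    [0, 0, 0],
    [0, 0, 0],
    [-0.06, -0.003, 0.08],
    [-0.115, -0.006, 0.164],
    [-0.115, -0.006, 0.164],
    [-0.115, -0.006, 0.164]
  ],
  "turn": [0, 0, 0, 0, 0, 0, 0, 0, 0],
  "grip": 1,
  "newtons": 10
}}

```text
time: 31.75
ee_pos: [0.5653, 0.1712, 0.1331]
eef_rot: [0.991, -0.131, 0.0, -0.0]
ft_force: [1.9, 3.7, -2.3]
width: 0.0152
grip_force: 9.5
```

```bash
python3 chk.py k15 | cut -c1-180
```

```text
t 31.75 ee [0.5653 0.1712 0.1331] toolY -105.1 w 0.0152 F lock [ 0.4  3.6 -3.1] T [ 0.679 -0.269  0.14 ]
 ee lock frame [-0.0252 -0.0029  0.0336]
scene
  face 35 of 84 normal(lock) [-0.087 -0.994  0.069] az -95.0 el 3.9 ctr [-0.0049 -0.0036  0.0567] size [0.044  0.0289]
  face 18 of 84 normal(lock) [-0.327 -0.848  0.417] az -111.1 el 24.6 ctr [-0.0039 -0.0062  0.059 ] size [0.048  0.0236]
  hmax 0.0805 b-width by h: [(np.float64(0.012), 0.014), (np.float64(0.016), 0.016), (np.float64(0.02), 0.015), (np.float64(0.024), 0.015), (np.float64(0.028), 0.014), (np.float64(
  shaft [-0.0034 -0.0029]
side
  face 105 of 202 normal(lock) [-0.188 -0.982 -0.028] az -100.8 el -1.6 ctr [-0.017   0.0077  0.0645] size [0.0392 0.034 ]
  face 43 of 202 normal(lock) [-0.106 -0.187  0.977] az -119.5 el 77.6 ctr [-0.0106  0.0006  0.0804] size [0.0407 0.0185]
  hmax 0.0823 b-width by h: [(np.float64(0.012), 0.012), (np.float64(0.016), 0.01), (np.float64(0.02), 0.007), (np.float64(0.024), 0.008), (np.float64(0.028), 0.01), (np.float64(0.
  shaft [-0.0055  0.0033]
```

Call:
{"op": "step_arm", "data": {
  "delta_pos": [
    [-0.115, -0.006, 0.164],
    [-0.115, -0.006, 0.164],
    [-0.115, -0.006, 0.164],
    [-0.115, -0.006, 0.164],
    [-0.115, -0.006, 0.164],
    [-0.115, -0.006, 0.164],
    [-0.115, -0.006, 0.164],
    [-0.115, -0.006, 0.164],
    [-0.115, -0.006, 0.2],
    [0, 0, 0.4],
    [0, 0, 0.4],
    [0, 0, 0]
  ],
  "turn": [0, 0, 0, 0, 0, 0, 0, 0, 0, 0, 0, 0]
}}

```text
time: 33.05
ee_pos: [0.5406, 0.1699, 0.1923]
eef_rot: [0.991, -0.131, 0.001, -0.001]
ft_force: [2.0, 0.6, -0.9]
width: 0.0121
grip_force: 10.0
```

Run:
```python
from near import *
s,o=report(20)
from kd import *
c=o["scene"][2];P=pts(c)-M;a,b,h=P@xl,P@yl,P@zl;g=c["image"].astype(int)
m=(g[...,0]-g[...,2]>38)&(abs(a)<.03)&(b<-.02)&(b>-.06)&(abs(h)<.03);print("brass scene",m.sum(),np.round(np.percentile(b[m],[5,95]),4),np.round(np.percentile(a[m],[5,95]),4))
c=o["side"][2];P=pts(c)-M;a,b,h=P@xl,P@yl,P@zl;g=c["image"].astype(int)
m=(g[...,0]-g[...,2]>38)&(abs(a)<.03)&(b<-.02)&(b>-.06)&(abs(h)<.03);print("brass side",m.sum(),np.round(np.percentile(b[m],[5,95]),4) if m.any() else "")
d,st=dark(c,255,201,8,150);print("flap",d,st)
k=(abs(a)<.006)&(abs(b)<.006);print("mouth depth",np.round(np.median(h[k]),4))
```

```text
33.05 [0.5406 0.1699 0.1923] ky deg -105.10872005615037 w 0.012053941046882675 j [-1.01  0.23  0.74  1.65 -0.16  1.32 -2.08]
scene 228 99
 axis a=0.0236-0.763 z (37.3 deg)  b=0.0003-0.007 z  zmin -0.0342
side 276 63
 axis a=0.0176-0.772 z (37.7 deg)  b=-0.0058+0.001 z  zmin -0.0356
brass scene 18 [-0.0586 -0.0297] [-0.0021  0.0299]
brass side 27 [-0.0445 -0.0313]
flap [255.01923077 200.94230769] [251 197   9   9  52]
mouth depth 0.0935
```

The key is out, flat in the pads (12 mm) and tilted 37.5°; the bolt spans the gap and the flap looks shut. I'll carry it back to its hole.

Call:
{"op": "step_arm", "data": {
  "delta_pos": [
    [0, 0, 0.4],
    [0, -0.5, 0.2],
    [0.02, -0.85, 0],
    [0.02, -0.85, 0],
    [0.02, -0.85, 0],
    [0.02, -0.85, 0],
    [0.02, -0.85, 0],
    [0.02, -0.85, 0],
    [0.02, -0.85, 0],
    [0.02, -0.85, 0],
    [0.02, -0.85, 0],
    [0.02, -0.85, 0]
  ],
  "turn": [0.3, 0.5, 0.7, 0.7, 0.7, 0.7, 0.7, 0.7, 0.7, 0.7, 0.7, 0.7]
}}

```text
time: 34.35
ee_pos: [0.5444, -0.0562, 0.205]
eef_rot: [0.943, 0.332, -0.0, -0.0]
ft_force: [0.2, -0.9, -0.7]
width: 0.0118
grip_force: 10.0
```

Call:
{"op": "step_arm", "data": {
  "delta_pos": [
    [0.02, -0.85, 0],
    [0.02, -0.85, 0],
    [0.02, -0.85, 0],
    [0.02, -0.85, 0],
    [0.02, -0.85, 0],
    [0.02, -0.85, 0],
    [0.02, -0.85, 0],
    [0.02, -0.85, 0],
    [0.02, -0.85, 0],
    [0.02, -0.85, 0],
    [0.02, -0.85, 0],
    [0.02, -0.85, 0]
  ],
  "turn": [0.7, 0.7, 0.7, 0.7, 0.7, 0.7, 0.7, 0.7, 0.7, 0.7, 0.7, 0.7]
}}

```text
time: 35.55
ee_pos: [0.5505, -0.311, 0.2047]
eef_rot: [0.666, 0.746, -0.0, -0.0]
ft_force: [1.2, 0.4, -0.6]
width: 0.0118
grip_force: 10.0
```

```bash
python3 -c "
from near import *
report(21)"
```

```text
35.55 [ 0.5505 -0.311   0.2047] ky deg 6.483234031601339 w 0.011788868976759369 j [-0.1   0.4   0.73  1.45 -0.27  1.39  0.75]
scene 303 56
 axis a=0.0222-0.772 z (37.7 deg)  b=0.0052-0.003 z  zmin -0.0342
side 150 67
 axis a=0.0204-0.760 z (37.2 deg)  b=-0.0011+0.006 z  zmin -0.0357
```

Call:
{"op": "step_arm", "data": {
  "delta_pos": [
    [0.02, -0.27, 0],
    [0, -0.2, -0.5],
    [0, 0, -0.8],
    [0, 0, -0.8],
    [0, 0, -0.8],
    [0, 0, -0.8],
    [0, 0, -0.6],
    [0, 0, -0.3],
    [0, 0, 0]
  ],
  "turn": [0, 0, 0, 0, 0, 0, 0, 0, 0]
}}

```text
time: 36.55
ee_pos: [0.5507, -0.3215, 0.0893]
eef_rot: [0.667, 0.745, -0.0, -0.001]
ft_force: [0.1, 0.8, -0.6]
width: 0.0119
grip_force: 10.0
```

Run:
```python
from near import *
s,o=report(22)
C=np.array([.5462,-.281,.05])
for n in o:
    p,m,c=o[n];kx=np.array([-.115,.9934,0]);ky=np.array([.9934,.115,0])
    q=p[p[:,2]<s["ee_pos"][2]-.02];r=q-C;print(n,len(q),"low pts along row",np.round(np.percentile(r@kx,[5,50,95]),4),"perp",np.round(np.percentile(r@ky,[5,50,95]),4),"z",np.round(q[:,2].min(),4) if len(q) else "")
```

```text
36.55 [ 0.5507 -0.3215  0.0893] ky deg 6.282587090018557 w 0.011932108467795825 j [-0.05  0.5   0.69  1.58 -0.34  1.19  0.81]
scene 239 41
 axis a=0.0218-0.682 z (34.3 deg)  b=0.0048-0.056 z  zmin -0.0321
side 121 51
 axis a=0.0237-0.821 z (39.4 deg)  b=0.0009+0.020 z  zmin -0.0326
scene 8 low pts along row [-0.005  -0.0002  0.0046] perp [0.0049 0.006  0.0069] z 0.0572
side 14 low pts along row [-0.0061  0.0041  0.0086] perp [-0.0032 -0.0006  0.0034] z 0.0567
```

Call:
{"op": "step_arm", "data": {
  "delta_pos": [
    [0, 0, -0.2],
    [0, 0, -0.24],
    [0, 0, 0]
  ],
  "turn": [0, 0, 0],
  "newtons": 5
}}

```text
time: 36.95
ee_pos: [0.5513, -0.3229, 0.0796]
eef_rot: [0.668, 0.745, -0.0, 0.001]
ft_force: [0.2, -1.1, 1.1]
width: 0.0118
grip_force: 5.0
```

Call:
{"op": "step_arm", "data": {
  "delta_pos": [
    [-0.028, 0.238, 0],
    [-0.028, 0.238, 0],
    [-0.028, 0.238, 0],
    [0, 0, 0]
  ],
  "turn": [0, 0, 0, 0]
}}

```text
time: 37.35
ee_pos: [0.5495, -0.3036, 0.0803]
eef_rot: [0.667, 0.745, 0.0, 0.001]
ft_force: [-1.2, -2.6, 5.8]
width: 0.012
grip_force: 5.0
```

```bash
python3 -c "
from near import *
report(23)"
```

```text
37.35 [ 0.5495 -0.3036  0.0803] ky deg 6.31963144292816 w 0.011989108615978825 j [-0.09  0.49  0.69  1.62 -0.33  1.16  0.79]
scene 246 34
 axis a=0.0100-0.622 z (31.9 deg)  b=0.0050-0.025 z  zmin -0.0261
side 103 40
 axis a=0.0151-0.387 z (21.2 deg)  b=0.0006+0.054 z  zmin -0.0387
```

Call:
{"op": "step_arm", "data": {
  "delta_pos": [
    [-0.028, 0.238, 0],
    [-0.028, 0.238, 0],
    [-0.028, 0.238, 0],
    [0, 0, 0]
  ],
  "turn": [0, 0, 0, 0]
}}

```text
time: 37.85
ee_pos: [0.5468, -0.2846, 0.079]
eef_rot: [0.667, 0.745, 0.0, -0.001]
ft_force: [-0.1, -0.9, -0.6]
width: 0.0121
grip_force: 5.0
```

```bash
python3 -c "
from near import *
report(24)"
```

```text
37.85 [ 0.5468 -0.2846  0.079 ] ky deg 6.356423002252187 w 0.012067303717140621 j [-0.12  0.46  0.69  1.65 -0.32  1.15  0.76]
scene 217 45
 axis a=-0.0033-0.342 z (18.9 deg)  b=0.0049+0.049 z  zmin -0.0274
side 89 35
 axis a=0.0030-0.194 z (11.0 deg)  b=0.0005+0.053 z  zmin -0.0309
```

Call:
{"op": "step_arm", "data": {
  "delta_pos": [
    [-0.026, 0.22, 0],
    [-0.026, 0.22, 0],
    [-0.026, 0.22, 0],
    [0, 0, 0]
  ],
  "turn": [0, 0, 0, 0]
}}

```text
time: 38.35
ee_pos: [0.545, -0.2687, 0.0794]
eef_rot: [0.667, 0.745, 0.0, -0.0]
ft_force: [-1.0, 0.0, -0.8]
width: 0.0119
grip_force: 5.0
```

```bash
python3 -c "
from near import *
report(25)"
```

```text
38.35 [ 0.545  -0.2687  0.0794] ky deg 6.339054591057986 w 0.01189933264388504 j [-0.15  0.44  0.69  1.67 -0.3   1.14  0.73]
scene 214 57
 axis a=-0.0132-0.118 z (6.7 deg)  b=0.0038+0.011 z  zmin -0.0287
side 75 29
 axis a=-0.0091-0.192 z (10.9 deg)  b=0.0001+0.028 z  zmin -0.0308
```

Call:
{"op": "step_arm", "data": {
  "delta_pos": [
    [-0.03, 0.25, 0],
    [-0.02, 0.15, 0],
    [0, 0, -0.2],
    [0.01, -0.1, -0.2],
    [0, 0, 0]
  ],
  "turn": [0, 0, 0, 0, 0]
}}

```text
time: 38.95
ee_pos: [0.5441, -0.2624, 0.0694]
eef_rot: [0.667, 0.745, 0.0, 0.0]
ft_force: [-1.0, -0.1, 2.9]
width: 0.0119
grip_force: 5.0
```

```bash
python3 -c "
from near import *
report(26)"
```

```text
38.95 [ 0.5441 -0.2624  0.0694] ky deg 6.280626116426351 w 0.011932013394149768 j [-0.16  0.44  0.68  1.69 -0.31  1.12  0.72]
scene 171 47
 axis a=-0.0161+0.022 z (-1.2 deg)  b=0.0036+0.016 z  zmin -0.0176
side 52 14
 axis a=-0.0084+0.067 z (-3.8 deg)  b=-0.0006+0.014 z  zmin -0.0193
```

Call:
{"op": "step_arm", "data": {
  "delta_pos": [
    [0.01, -0.08, -0.1],
    [0.01, -0.08, -0.1],
    [0, 0, -0.15],
    [0, 0, -0.15],
    [0, 0, 0]
  ],
  "turn": [0, 0, 0, 0, 0]
}}

```text
time: 39.55
ee_pos: [0.545, -0.2664, 0.0572]
eef_rot: [0.667, 0.745, 0.0, 0.001]
ft_force: [0.2, 0.9, 3.8]
width: 0.0121
grip_force: 5.0
```

Run:
```python
from near import *
s,o=report(27)
for n in o:
    p,m,c=o[n];p=p[(p[:,2]>.055)];print(n,"key z range",np.round(np.percentile(p[:,2],[1,99]),4))
    P=pts(c);g=c["image"].astype(int);m=(abs(P[...,0]-.546)<.04)&(abs(P[...,1]+.281)<.045)&(P[...,2]>.055)&(P[...,2]<.13)&(g.max(-1)-g.min(-1)<40)&(g.max(-1)>90)
    q=P[m];
    for lo,hi in((.055,.075),(.085,.12)):
        k=q[(q[:,2]>lo)&(q[:,2]<hi)];
        if len(k)>3: r=k-np.array([.5462,-.281,0]);print("  ",lo,len(k),"row",np.round(np.percentile(r@[-.115,.993,0],[3,97]),4),"z",np.round(k[:,2].max(),4))
```

```text
39.55 [ 0.545  -0.2664  0.0572] ky deg 6.291776289227526 w 0.012112263983438612 j [-0.15  0.46  0.68  1.7  -0.32  1.09  0.73]
scene 115 23
 axis a=-0.0131+0.012 z (-0.7 deg)  b=0.0028+0.007 z  zmin -0.0078
side 39 8
scene key z range [0.0557 0.1167]
   0.055 36 row [-0.0015  0.0062] z 0.0749
   0.085 60 row [-0.0139  0.0054] z 0.1199
side key z range [0.0578 0.1098]
   0.055 12 row [0.0037 0.0126] z 0.0732
   0.085 20 row [0.002  0.0208] z 0.1198
```

Call:
{"op": "step_arm", "data": {
  "delta_pos": [
    [0.008, -0.07, -0.06],
    [0.004, -0.04, -0.08],
    [0, 0, -0.06],
    [0, 0, 0]
  ],
  "turn": [0, 0, 0, 0]
}}

```text
time: 40.05
ee_pos: [0.5453, -0.2694, 0.0524]
eef_rot: [0.667, 0.745, 0.0, 0.001]
ft_force: [-0.5, -0.4, 6.0]
width: 0.0117
grip_force: 5.0
```

Contact with the floor (6 N). I'll release and back up.

Call:
{"op": "step_arm", "data": {
  "delta_pos": [
    [0, 0, 0.06],
    [0, 0, 0],
    [0, 0, 0],
    [0, 0, 0],
    [0, 0, 0],
    [0, 0, 0]
  ],
  "turn": [0, 0, 0, 0, 0, 0],
  "grip": 0.5
}}

```text
time: 40.65
ee_pos: [0.5447, -0.269, 0.0534]
eef_rot: [0.667, 0.745, -0.0, -0.0]
ft_force: [0.2, 0.0, -0.8]
width: 0.0421
grip_force: 0.0
```

Call:
{"op": "step_arm", "data": {
  "delta_pos": [
    [0, 0, 0.4],
    [0, 0, 0.8],
    [0, 0, 1],
    [0, 0, 1],
    [0, 0, 1],
    [0, 0, 1],
    [0, 0.2, 0.8],
    [0, 0, 0.4],
    [0, 0, 0]
  ],
  "turn": [0, 0, 0, 0, 0, 0, 0, 0, 0]
}}

```text
time: 41.55
ee_pos: [0.5454, -0.2644, 0.215]
eef_rot: [0.667, 0.745, 0.001, 0.001]
ft_force: [-0.3, -0.5, -0.6]
width: 0.0434
grip_force: 0.0
```

Run:
```python
from kd import *
s=read_state();print(s["time"],np.round(s["ee_pos"],3),s["ft_force"].round(1),s["width"])
kx=np.array([-.115,.993,0]);ky=np.array([.993,.115,0]);C=np.array([.5462,-.281,0])
for n in("scene","side"):
    c=camera(n);np.savez(f"pics/{n}28.npz",**c)
    for t in("0","28"):
        d=load(n+t);P=pts(d);g=d["image"].astype(int)
        m=(abs(P[...,0]-.546)<.04)&(abs(P[...,1]+.281)<.045)&(P[...,2]>.055)&(P[...,2]<.13)&(g.max(-1)-g.min(-1)<40)&(g.max(-1)>90)
        q=P[m]-C;print(n,t,len(q),"ztop %.4f"%np.percentile(q[:,2],98))
        for lo,hi in((.055,.075),(.088,.105),(.108,.12)):
            k=q[(q[:,2]>lo)&(q[:,2]<hi)]
            if len(k)>3: print("   z%.3f"%lo,len(k),"row",np.round([(k@kx).min(),(k@kx).mean(),(k@kx).max()],4),"perp",np.round([(k@ky).min(),(k@ky).mean(),(k@ky).max()],4))
    # others
    for nm,p,r in(("nut",(.548,-.2155,.08),.03),("tdr",(.552,-.15,.085),.03),("pliers",(.3,.3,.005),.09),("box",(.57,.514,.02),.06),("servo",(.38,-.03,.02),.05)):
        o=[]
        for t in("0","28"):
            d=load(n+t);P=pts(d);g=d["image"].astype(int);grn=(g[...,1]>g[...,0]+15)
            m=(np.linalg.norm(P-np.array(p),axis=-1)<r)&(P[...,2]>.055 if nm in("nut","tdr") else P[...,2]>.006);o.append(P[m].mean(0).round(3).tolist() if m.any() else None)
        print(nm,o)
c=load("side28");d=load("side0");u,v=[int(round(t)) for t in proj(c,M)]
print("flap diff",np.abs(c["image"][v-5:v+6,u-5:u+6].astype(int)-d["image"][v-5:v+6,u-5:u+6]).mean())
P0=pts(d);P1=pts(c)
for nm,P,cc in(("0",P0,d),("28",P1,c)):
    a,b,h=[(P-M)@w for w in(xl,yl,zl)];k=(abs(a)<.006)&(abs(b)<.006);g=cc["image"].astype(int)
    m=(g[...,0]-g[...,2]>38)&(abs(a)<.03)&(b<-.02)&(b>-.06)&(abs(h)<.03)
    print(nm,"mouth h",np.median(h[k]).round(4),"brass",m.sum(),np.round(np.percentile(b[m],[5,95]),4) if m.any() else "")
```

```text
41.55 [ 0.545 -0.264  0.215] [-0.3 -0.5 -0.6] 0.04343244549725277
scene 0 298 ztop 0.1157
   z0.055 24 row [-0.0069 -0.0032  0.0016] perp [-0.0037  0.0029  0.0074]
   z0.088 102 row [-0.0216 -0.0046  0.0201] perp [-0.0039  0.0047  0.0092]
   z0.108 115 row [-0.0216 -0.0016  0.0196] perp [-0.0064  0.0013  0.008 ]
scene 28 105 ztop 0.1046
   z0.055 70 row [-0.04   -0.0179  0.0015] perp [-0.0079  0.0008  0.0048]
   z0.088 9 row [-0.0452 -0.043  -0.0392] perp [-0.0076 -0.0012  0.0027]
nut [[0.555, -0.222, 0.088], [0.556, -0.222, 0.09]]
tdr [[0.554, -0.154, 0.092], [0.554, -0.154, 0.092]]
pliers [[0.308, 0.273, 0.009], [0.308, 0.27, 0.01]]
box [[0.567, 0.518, 0.035], [0.568, 0.519, 0.035]]
servo [[0.382, -0.041, 0.028], [0.386, -0.041, 0.024]]
side 0 80 ztop 0.1146
   z0.055 12 row [0.0014 0.0042 0.0072] perp [-0.0075 -0.0025  0.0022]
   z0.088 24 row [-0.0122  0.016   0.0243] perp [-0.0066 -0.0023  0.0029]
   z0.108 29 row [-0.0192  0.0045  0.0217] perp [-0.0066 -0.0011  0.0048]
side 28 71 ztop 0.1035
   z0.055 37 row [-0.0436 -0.018   0.0007] perp [-0.0078 -0.0022  0.0039]
   z0.088 11 row [-0.0439 -0.0418 -0.0379] perp [-0.0081 -0.0052 -0.0012]
nut [[0.546, -0.206, 0.088], [0.546, -0.207, 0.087]]
tdr [[0.548, -0.145, 0.088], [0.549, -0.145, 0.088]]
pliers [[0.307, 0.272, 0.009], [0.306, 0.273, 0.009]]
box [[0.572, 0.512, 0.03], [0.572, 0.512, 0.03]]
servo [[0.376, -0.026, 0.031], [0.376, -0.026, 0.031]]
flap diff 0.6363636363636364
0 mouth h -0.0039 brass 0 
28 mouth h -0.0039 brass 28 [-0.0443 -0.0308]
```

The bolt is thrown, the flap shut and the bystanders unmoved, but the key tipped over outward after release. I'll measure its pose to mend it.

Run:
```python
from h import *
kx=np.array([-.115,.993,0]);ky=np.array([.993,.115,0]);C=np.array([.5462,-.281,0])
for n in("scene","side"):
    d=load(n+"28");P=pts(d);g=d["image"].astype(int);Q=P-C;r,p=Q@kx,Q@ky
    m=(r>-.13)&(r<.04)&(abs(p)<.03)&(P[...,2]>.015)&(P[...,2]<.13)&(g.max(-1)-g.min(-1)<45)&(g.max(-1)>80)
    k,l,st,_=cv2.connectedComponentsWithStats(m.astype(np.uint8));i=1+np.argmax(st[1:,4]);m=l==i
    print(n,m.sum())
    for r0 in np.arange(-.12,.02,.008):
        q=m&(r>=r0)&(r<r0+.008)
        if q.sum()>1: print("  row %.3f"%(r0+.004),q.sum(),"z",np.round([P[...,2][q].min(),P[...,2][q].mean(),P[...,2][q].max()],4),"perp",np.round([p[q].min(),p[q].mean(),p[q].max()],4))
```

```text
scene 449
  row -0.092 3 z [0.0883 0.0899 0.0909] perp [-0.0089 -0.0039 -0.0004]
  row -0.084 43 z [0.0817 0.0923 0.1009] perp [-0.0122 -0.005  -0.0004]
  row -0.076 64 z [0.0787 0.0983 0.1143] perp [-0.0132 -0.0035  0.0011]
  row -0.068 79 z [0.0726 0.1016 0.1206] perp [-0.0125 -0.0026  0.0016]
  row -0.060 59 z [0.0719 0.0986 0.118 ] perp [-0.0106 -0.0009  0.0022]
  row -0.052 54 z [0.0792 0.0971 0.1124] perp [-0.0102 -0.0001  0.0066]
  row -0.044 30 z [0.0832 0.0965 0.1078] perp [-0.0094 -0.0002  0.005 ]
  row -0.036 20 z [0.0678 0.0775 0.1002] perp [-0.0068  0.0001  0.0031]
  row -0.028 20 z [0.0629 0.0721 0.0779] perp [-0.0079  0.0003  0.004 ]
  row -0.020 20 z [0.0513 0.0662 0.0724] perp [-0.0272 -0.0007  0.0048]
  row -0.012 25 z [0.0497 0.0596 0.0669] perp [-0.0258 -0.0019  0.0051]
  row -0.004 19 z [0.0462 0.0551 0.0618] perp [-0.0212 -0.0005  0.0062]
  row 0.004 13 z [0.0478 0.0523 0.0568] perp [-0.0017  0.0022  0.0055]
side 126
  row -0.068 8 z [0.0796 0.0991 0.1162] perp [-0.0114 -0.0092 -0.0013]
  row -0.060 14 z [0.0892 0.1102 0.1182] perp [-0.0118 -0.0077  0.0009]
  row -0.052 12 z [0.0842 0.1046 0.1138] perp [-0.01   -0.0048  0.003 ]
  row -0.044 27 z [0.0705 0.0913 0.1081] perp [-0.0114 -0.0054  0.0018]
  row -0.036 18 z [0.0472 0.0827 0.1051] perp [-0.0115 -0.0042  0.0075]
  row -0.028 10 z [0.0634 0.0713 0.0786] perp [-0.0072 -0.0038  0.0003]
  row -0.020 12 z [0.0607 0.0672 0.0712] perp [-0.005  -0.0014  0.0024]
  row -0.012 9 z [0.0568 0.0602 0.0641] perp [-0.0062 -0.0012  0.0039]
  row -0.004 7 z [0.0521 0.0558 0.0591] perp [-0.0037 -0.0008  0.0027]
  row 0.004 8 z [0.0458 0.0511 0.0565] perp [-0.0044 -0.0012  0.0022]
```

The shaft's shoulder had caught the +y rim, so the key was only about 8–10 mm deep. It now leans 54° outward on the rim. I'll regrip the wing, swing it upright along an arc about its tip, centre it, then lower it.

Call:
{"op": "step_arm", "data": {
  "delta_pos": [
    [0.03, -0.7, 0],
    [0.04, -0.8, -0.3],
    [0.04, -0.8, -0.6],
    [0.03, -0.69, -0.9],
    [0, 0, -1],
    [0, 0, -1],
    [0, 0, -1],
    [0, 0, -0.9],
    [0, 0, -0.5],
    [0, 0, -0.4],
    [0, 0, 0]
  ],
  "turn": [0, 0, 0, 0, 0, 0, 0, 0, 0, 0, 0]
}}

```text
time: 42.75
ee_pos: [0.5476, -0.3385, 0.0472]
eef_rot: [0.667, 0.745, -0.0, -0.001]
ft_force: [-0.4, 0.4, 0.4]
width: 0.0438
grip_force: 0.0
```

Call:
{"op": "step_arm", "data": {
  "delta_pos": [
    [0, 0, 0],
    [0, 0, 0],
    [0, 0, 0],
    [0, 0, 0],
    [0, 0, 0],
    [0, 0, 0],
    [0, 0, 0]
  ],
  "turn": [0, 0, 0, 0, 0, 0, 0],
  "grip": 1,
  "newtons": 5
}}

```text
time: 43.45
ee_pos: [0.5487, -0.339, 0.0488]
eef_rot: [0.667, 0.745, 0.0, 0.0]
ft_force: [1.1, -0.5, 1.9]
width: 0.0125
grip_force: 4.9
```

Gripped (12.5 mm). First half of the arc:

Call:
{"op": "step_arm", "data": {
  "delta_pos": [
    [-0.02, 0.179, 0.196],
    [-0.02, 0.179, 0.196],
    [-0.024, 0.207, 0.16],
    [-0.024, 0.207, 0.16],
    [-0.026, 0.226, 0.124],
    [-0.026, 0.226, 0.124],
    [0, 0, 0]
  ],
  "turn": [0, 0, 0, 0, 0, 0, 0]
}}

```text
time: 44.15
ee_pos: [0.5451, -0.307, 0.0728]
eef_rot: [0.667, 0.745, 0.0, -0.0]
ft_force: [1.0, 0.1, -0.9]
width: 0.0119
grip_force: 5.0
```

```bash
cat > row.py <<'E'
from bench import *
from h import *
import sys
kx=np.array([-.115,.993,0]);ky=np.array([.993,.115,0]);C=np.array([.5462,-.281,0])
s=read_state();e=s["ee_pos"]-C;print("t",s["time"],"ee row %.4f perp %.4f z %.4f"%(e@kx,e@ky,e[2]),"w %.4f"%s["width"],"F row %.1f z %.1f"%(s["ft_force"]@kx,s["ft_force"][2]))
for n in("scene","side"):
    d=camera(n);P=pts(d);g=d["image"].astype(int);Q=P-C;r,p,z=Q@kx,Q@ky,P[...,2]
    m=(r>-.1)&(r<.04)&(abs(p)<.016)&(z>.052)&(z<.16)&(g.max(-1)-g.min(-1)<45)&(g.max(-1)>85)
    k,l,st,_=cv2.connectedComponentsWithStats(m.astype(np.uint8));i=1+np.argmax(st[1:,4]);m=l==i
    print(n,m.sum(),"zmax %.4f"%np.percentile(z[m],99))
    print("  ",[(round(z0+.003,3),int(q.sum()),round(float(r[q].min()),4),round(float(r[q].max()),4)) for z0 in np.arange(.052,.16,.006) for q in [m&(z>=z0)&(z<z0+.006)] if q.sum()>1])
E
python3 row.py
```

```text
t 44.15 ee row -0.0257 perp -0.0041 z 0.0728 w 0.0119 F row -0.0 z -0.9
scene 176 zmax 0.1393
   [(np.float64(0.103), 7, -0.0478, -0.0344), (np.float64(0.109), 17, -0.0536, -0.0339), (np.float64(0.115), 18, -0.0543, -0.0338), (np.float64(0.121), 21, -0.0609, -0.0362), (np.float64(0.127), 45, -0.0618, -0.0348), (np.float64(0.133), 46, -0.0577, -0.0341), (np.float64(0.139), 21, -0.0475, -0.0366)]
side 110 zmax 0.1431
   [(np.float64(0.055), 8, -0.0052, 0.0092), (np.float64(0.061), 6, -0.0025, 0.006), (np.float64(0.067), 8, -0.0086, 0.0021), (np.float64(0.073), 7, -0.0106, -0.0046), (np.float64(0.079), 7, -0.0187, -0.0055), (np.float64(0.085), 9, -0.0176, -0.01), (np.float64(0.091), 8, -0.0239, -0.0107), (np.float64(0.097), 8, -0.0214, -0.0157), (np.float64(0.103), 7, -0.0217, -0.0175), (np.float64(0.109), 3, -0.0223, -0.0182), (np.float64(0.115), 4, -0.0165, -0.0105), (np.float64(0.121), 8, -0.0166, -0.0106), (np.float64(0.127), 12, -0.0223, -0.0114), (np.float64(0.133), 6, -0.0234, -0.0204), (np.float64(0.139), 7, -0.0306, -0.0229), (np.float64(0.145), 2, -0.0274, -0.0244)]
```

Call:
{"op": "step_arm", "data": {
  "delta_pos": [
    [0, 0.246, 0.09],
    [0, 0.246, 0.08],
    [0, 0.255, 0.05],
    [0, 0.255, 0.04],
    [0, 0, 0]
  ],
  "turn": [0, 0, 0, 0, 0]
}}

```text
time: 44.75
ee_pos: [0.545, -0.2817, 0.079]
eef_rot: [0.667, 0.745, 0.0, -0.0]
ft_force: [-0.3, 0.4, 0.5]
width: 0.0118
grip_force: 5.0
```

```bash
python3 row.py
```

```text
t 44.75 ee row -0.0005 perp -0.0012 z 0.0790 w 0.0118 F row 0.5 z 0.5
scene 267 zmax 0.1488
   [(np.float64(0.055), 11, -0.0023, 0.0064), (np.float64(0.061), 9, -0.0042, 0.0041), (np.float64(0.067), 12, -0.004, 0.0047), (np.float64(0.073), 9, -0.0051, 0.0021), (np.float64(0.079), 9, -0.0071, 0.002), (np.float64(0.085), 10, -0.0077, 0.0005), (np.float64(0.091), 10, -0.009, -0.0006), (np.float64(0.097), 7, -0.0111, -0.0013), (np.float64(0.103), 5, -0.0143, -0.0028), (np.float64(0.109), 9, -0.0265, -0.0071), (np.float64(0.115), 16, -0.0289, -0.0092), (np.float64(0.121), 21, -0.0317, -0.0107), (np.float64(0.127), 20, -0.0323, -0.0104), (np.float64(0.133), 24, -0.0343, -0.0097), (np.float64(0.139), 28, -0.0346, -0.0079), (np.float64(0.145), 62, -0.0354, -0.0103), (np.float64(0.151), 5, -0.0248, -0.0124)]
side 103 zmax 0.1489
   [(np.float64(0.055), 3, 0.0042, 0.0115), (np.float64(0.061), 7, 0.0048, 0.011), (np.float64(0.067), 5, 0.0018, 0.0074), (np.float64(0.073), 7, -0.0004, 0.0082), (np.float64(0.079), 6, -0.0034, 0.0042), (np.float64(0.085), 5, -0.0023, 0.004), (np.float64(0.091), 6, -0.0053, 0.0047), (np.float64(0.097), 6, -0.0064, -0.0005), (np.float64(0.103), 4, -0.008, -0.0036), (np.float64(0.109), 3, -0.0027, 0.0024), (np.float64(0.115), 2, 0.0031, 0.0065), (np.float64(0.121), 7, 0.0049, 0.0113), (np.float64(0.127), 8, 0.0054, 0.011), (np.float64(0.133), 7, 0.0045, 0.0107), (np.float64(0.139), 10, -0.0298, 0.0085), (np.float64(0.145), 12, -0.0165, 0.0085), (np.float64(0.151), 5, -0.005, 0.0045)]
```

Call:
{"op": "step_arm", "data": {
  "delta_pos": [
    [0.02, -0.1, 0],
    [0.02, -0.1, 0],
    [0, 0, -0.16],
    [0, 0, -0.16],
    [0, 0, -0.16],
    [0, 0, 0]
  ],
  "turn": [0, 0, 0, 0, 0, 0]
}}

```text
time: 45.45
ee_pos: [0.5455, -0.2878, 0.066]
eef_rot: [0.667, 0.745, -0.0, -0.001]
ft_force: [-0.1, 0.6, -0.5]
width: 0.0119
grip_force: 5.0
```

```bash
python3 row.py
```

```text
t 45.45 ee row -0.0066 perp -0.0015 z 0.0660 w 0.0119 F row 0.6 z -0.5
scene 239 zmax 0.1351
   [(np.float64(0.055), 10, -0.0092, -0.0005), (np.float64(0.061), 8, -0.01, -0.0), (np.float64(0.067), 11, -0.0118, -0.003), (np.float64(0.073), 11, -0.0128, -0.0035), (np.float64(0.079), 12, -0.0148, -0.0046), (np.float64(0.085), 5, -0.0156, -0.0066), (np.float64(0.091), 3, -0.0192, -0.0114), (np.float64(0.097), 7, -0.0208, -0.0157), (np.float64(0.103), 21, -0.0372, -0.0144), (np.float64(0.109), 19, -0.0374, -0.0175), (np.float64(0.115), 21, -0.0389, -0.0146), (np.float64(0.121), 23, -0.041, -0.0161), (np.float64(0.127), 37, -0.0419, -0.0147), (np.float64(0.133), 51, -0.04, -0.0166)]
side 86 zmax 0.1373
   [(np.float64(0.055), 6, -0.0028, 0.0037), (np.float64(0.061), 5, -0.0025, 0.0003), (np.float64(0.067), 5, -0.0063, -0.0012), (np.float64(0.073), 6, -0.0063, -0.0004), (np.float64(0.079), 8, -0.0129, -0.0012), (np.float64(0.085), 7, -0.0137, -0.0022), (np.float64(0.091), 4, -0.0112, -0.002), (np.float64(0.097), 3, -0.0056, -0.0028), (np.float64(0.109), 7, 0.0013, 0.0087), (np.float64(0.115), 6, 0.0025, 0.0063), (np.float64(0.121), 7, -0.0019, 0.0037), (np.float64(0.127), 5, -0.0025, 0.0026), (np.float64(0.133), 12, -0.0323, 0.0057), (np.float64(0.139), 4, -0.008, -0.0005)]
```

Call:
{"op": "step_arm", "data": {
  "delta_pos": [
    [-0.02, 0.16, 0],
    [-0.02, 0.16, 0],
    [-0.02, 0.16, 0],
    [-0.02, 0.16, 0],
    [0, 0, -0.15],
    [0, 0, -0.15],
    [0, 0, 0]
  ],
  "turn": [0, 0, 0, 0, 0, 0, 0]
}}

```text
time: 46.25
ee_pos: [0.5434, -0.2719, 0.0587]
eef_rot: [0.667, 0.745, -0.0, -0.0]
ft_force: [0.6, -1.0, -0.3]
width: 0.0116
grip_force: 5.0
```

```bash
python3 row.py
```

```text
t 46.25 ee row 0.0094 perp -0.0017 z 0.0587 w 0.0116 F row -1.1 z -0.3
scene 230 zmax 0.1301
   [(np.float64(0.055), 10, -0.0039, 0.0035), (np.float64(0.061), 12, -0.0039, 0.0066), (np.float64(0.067), 11, -0.0043, 0.0033), (np.float64(0.073), 10, -0.0055, 0.0032), (np.float64(0.079), 13, -0.0059, 0.0034), (np.float64(0.085), 3, -0.0066, -0.0034), (np.float64(0.091), 8, -0.0076, -0.0005), (np.float64(0.097), 16, -0.0208, 0.0006), (np.float64(0.103), 23, -0.0225, 0.0005), (np.float64(0.109), 18, -0.0228, 0.0006), (np.float64(0.115), 26, -0.024, 0.0014), (np.float64(0.121), 22, -0.0237, 0.0022), (np.float64(0.127), 53, -0.0227, -0.0026), (np.float64(0.133), 5, -0.0169, -0.0052)]
side 82 zmax 0.1369
   [(np.float64(0.055), 5, 0.005, 0.0074), (np.float64(0.061), 4, 0.0054, 0.0089), (np.float64(0.067), 8, 0.0022, 0.0084), (np.float64(0.073), 5, 0.0017, 0.007), (np.float64(0.079), 3, 0.0023, 0.0031), (np.float64(0.085), 2, 0.0061, 0.0062), (np.float64(0.097), 3, 0.0162, 0.0203), (np.float64(0.103), 7, 0.0167, 0.0212), (np.float64(0.109), 5, 0.0139, 0.0202), (np.float64(0.115), 6, 0.0134, 0.0213), (np.float64(0.121), 8, 0.0134, 0.0212), (np.float64(0.127), 19, -0.0193, 0.0209), (np.float64(0.133), 5, 0.0048, 0.0242)]
```

Call:
{"op": "step_arm", "data": {
  "delta_pos": [
    [-0.005, 0.08, -0.1],
    [0, 0, -0.15],
    [0, 0, -0.15],
    [0, 0, -0.12],
    [0, 0, 0]
  ],
  "turn": [0, 0, 0, 0, 0]
}}

```text
time: 46.85
ee_pos: [0.5435, -0.2701, 0.0459]
eef_rot: [0.667, 0.745, -0.0, -0.0]
ft_force: [0.3, -1.0, -1.4]
width: 0.0118
grip_force: 5.0
```

```bash
python3 row.py
```

```text
t 46.85 ee row 0.0111 perp -0.0015 z 0.0459 w 0.0118 F row -1.0 z -1.4
scene 209 zmax 0.1177
   [(np.float64(0.055), 14, -0.0044, 0.0058), (np.float64(0.061), 10, -0.0029, 0.0045), (np.float64(0.067), 10, -0.0034, 0.0059), (np.float64(0.073), 2, -0.0069, -0.0017), (np.float64(0.079), 11, -0.0061, 0.0024), (np.float64(0.085), 18, -0.0197, 0.0038), (np.float64(0.091), 25, -0.0216, 0.0042), (np.float64(0.097), 20, -0.021, 0.001), (np.float64(0.103), 19, -0.0209, 0.0016), (np.float64(0.109), 26, -0.021, 0.0015), (np.float64(0.115), 53, -0.0215, -0.0009)]
side 61 zmax 0.1170
   [(np.float64(0.055), 5, 0.0048, 0.0105), (np.float64(0.061), 5, 0.0026, 0.0094), (np.float64(0.067), 3, 0.0045, 0.013), (np.float64(0.073), 2, 0.0051, 0.0053), (np.float64(0.085), 5, 0.0167, 0.0227), (np.float64(0.091), 4, 0.019, 0.0251), (np.float64(0.097), 6, 0.018, 0.0222), (np.float64(0.103), 4, 0.0188, 0.0214), (np.float64(0.109), 6, 0.0171, 0.0248), (np.float64(0.115), 20, -0.0199, 0.0235)]
```

Upright and nearly seated (top at .117, target .114). I'll finish lowering and release.

Call:
{"op": "step_arm", "data": {
  "delta_pos": [
    [0, 0, -0.06],
    [0, 0, -0.06],
    [0, 0, -0.04],
    [0, 0, 0]
  ],
  "turn": [0, 0, 0, 0]
}}

```text
time: 47.35
ee_pos: [0.544, -0.2703, 0.043]
eef_rot: [0.667, 0.745, 0.0, 0.0]
ft_force: [-1.1, 0.9, 3.3]
width: 0.0121
grip_force: 5.0
```

Call:
{"op": "step_arm", "data": {
  "delta_pos": [
    [0, 0, 0.02],
    [0, 0, 0],
    [0, 0, 0],
    [0, 0, 0],
    [0, 0, 0],
    [0, 0, 0]
  ],
  "turn": [0, 0, 0, 0, 0, 0],
  "grip": 0.5
}}

```text
time: 47.95
ee_pos: [0.5436, -0.2701, 0.0429]
eef_rot: [0.667, 0.745, 0.0, -0.0]
ft_force: [0.7, -0.9, -0.2]
width: 0.0424
grip_force: 0.0
```

```bash
python3 row.py
```

```text
t 47.95 ee row 0.0111 perp -0.0013 z 0.0429 w 0.0424 F row -1.0 z -0.2
scene 247 zmax 0.1152
   [(np.float64(0.055), 10, -0.0065, 0.0037), (np.float64(0.061), 12, -0.0077, 0.0011), (np.float64(0.067), 4, -0.0074, 0.0007), (np.float64(0.073), 5, -0.0109, -0.0017), (np.float64(0.079), 18, -0.0125, 0.0018), (np.float64(0.085), 24, -0.0252, 0.0104), (np.float64(0.091), 33, -0.0264, 0.011), (np.float64(0.097), 31, -0.0272, 0.0071), (np.float64(0.103), 27, -0.0271, 0.0044), (np.float64(0.109), 40, -0.0284, 0.0008), (np.float64(0.115), 43, -0.0251, 0.0003)]
side 90 zmax 0.1148
   [(np.float64(0.055), 5, -0.0029, 0.0053), (np.float64(0.061), 5, -0.003, 0.0026), (np.float64(0.067), 4, -0.0018, 0.0017), (np.float64(0.073), 4, 0.0, 0.0063), (np.float64(0.079), 3, -0.0033, 0.0114), (np.float64(0.085), 8, -0.0055, 0.015), (np.float64(0.091), 10, -0.0035, 0.0169), (np.float64(0.097), 10, -0.0273, 0.0155), (np.float64(0.103), 10, -0.0299, 0.0165), (np.float64(0.109), 20, -0.0308, 0.0141), (np.float64(0.115), 11, -0.0128, 0.0099)]
```

The key is seated (top .115) but leans about 8° along the row. I'll regrip and straighten it for margin.

Call:
{"op": "step_arm", "data": {
  "delta_pos": [
    [0, 0, 0],
    [0, 0, 0],
    [0, 0, 0],
    [0, 0, 0],
    [0, 0, 0],
    [0, 0, 0],
    [-0.018, 0.16, 0],
    [-0.018, 0.16, 0],
    [-0.018, 0.16, 0],
    [0, 0, -0.04],
    [0, 0, 0]
  ],
  "turn": [0, 0, 0, 0, 0, 0, 0, 0, 0, 0, 0],
  "grip": 1
}}

```text
time: 49.15
ee_pos: [0.5422, -0.2577, 0.0418]
eef_rot: [0.667, 0.745, 0.0, -0.0]
ft_force: [0.6, -0.4, -1.1]
width: 0.012
grip_force: 5.0
```

```bash
cat > tilt.py <<'E'
from bench import *
from h import *
kx=np.array([-.115,.993,0]);ky=np.array([.993,.115,0]);C=np.array([.5462,-.281,0])
for n in("scene","side"):
    for t in("0","now"):
        d=load(n+"0") if t=="0" else camera(n)
        P=pts(d);g=d["image"].astype(int);Q=P-C;r,p,z=Q@kx,Q@ky,P[...,2]
        m=(abs(r)<.035)&(abs(p)<.016)&(z>.053)&(z<.113)&(g.max(-1)-g.min(-1)<45)&(g.max(-1)>85)
        ms=m&(z<.078);mw=m&(z>.084)
        f=np.polyfit(z[ms],r[ms],1) if ms.sum()>8 else [9];fp=np.polyfit(z[ms],p[ms],1) if ms.sum()>8 else [9]
        # wing -row / +row edges versus height
        ed=[]
        for q0 in np.arange(.085,.113,.004):
            k=mw&(z>=q0)&(z<q0+.004)
            if k.sum()>3: ed.append((q0,r[k].min(),r[k].max()))
        ed=np.array(ed);e1=np.polyfit(ed[:,0],ed[:,1:],1)[0] if len(ed)>3 else 9
        print(n,t,"shaft slope row %.2f perp %.2f"%(f[0],fp[0]),"shaft row %.4f perp %.4f"%(r[ms].mean(),p[ms].mean()),"wing edges",np.round(np.median(ed[:,1:],axis=0),4) if len(ed) else "", "edge slopes",np.round(e1,2))
E
python3 tilt.py
```

```text
scene 0 shaft slope row -0.08 perp 0.22 shaft row -0.0028 perp 0.0034 wing edges [-0.0211  0.0182] edge slopes [-0.03  0.16]
scene now shaft slope row -0.17 perp 0.09 shaft row -0.0004 perp 0.0031 wing edges [-0.0182  0.0139] edge slopes [ 0.04 -0.07]
side 0 shaft slope row -0.12 perp -0.05 shaft row 0.0034 perp -0.0017 wing edges [-0.0099  0.0225] edge slopes [-1.53 -0.03]
side now shaft slope row -0.07 perp 0.07 shaft row 0.0073 perp -0.0006 wing edges [0.0202 0.0243] edge slopes 9
```

Call:
{"op": "step_arm", "data": {
  "delta_pos": [
    [0, 0, -0.05],
    [0, 0, -0.04],
    [0, 0, 0]
  ],
  "turn": [0, 0, 0]
}}

```text
time: 49.55
ee_pos: [0.5428, -0.2584, 0.0403]
eef_rot: [0.667, 0.745, 0.0, 0.0]
ft_force: [-1.3, 1.2, 5.8]
width: 0.0122
grip_force: 5.0
```

Call:
{"op": "step_arm", "data": {
  "delta_pos": [
    [0, 0, 0],
    [0, 0, 0],
    [0, 0, 0],
    [0, 0, 0],
    [0, 0, 0],
    [0, 0, 0]
  ],
  "turn": [0, 0, 0, 0, 0, 0],
  "grip": 0.5
}}

```text
time: 50.15
ee_pos: [0.5423, -0.2582, 0.0397]
eef_rot: [0.667, 0.745, 0.0, -0.0]
ft_force: [0.7, 0.5, -1.1]
width: 0.0423
grip_force: 0.0
```

```bash
python3 tilt.py | grep now
```

```text
scene now shaft slope row -0.15 perp 0.12 shaft row -0.0017 perp 0.0028 wing edges [-0.0197  0.0154] edge slopes [-0.02 -0.43]
side now shaft slope row -0.02 perp -0.26 shaft row 0.0079 perp -0.0023 wing edges [-0.0051  0.0252] edge slopes [-0.18 -0.01]
```

It stands upright, so I'll retreat straight up.

Call:
{"op": "step_arm", "data": {
  "delta_pos": [
    [0, 0, 0.3],
    [0, 0, 0.6],
    [0, 0, 0.9],
    [0, 0, 1],
    [0, 0, 1],
    [0, 0, 1],
    [0, 0, 1],
    [0, 0, 0.6],
    [0, 0, 0],
    [0, 0, 0]
  ],
  "turn": [0, 0, 0, 0, 0, 0, 0, 0, 0, 0]
}}

```text
time: 51.25
ee_pos: [0.5422, -0.2581, 0.1994]
eef_rot: [0.667, 0.745, 0.0, -0.0]
ft_force: [0.4, 0.4, -0.7]
width: 0.0437
grip_force: 0.0
```

```bash
python3 tilt.py
python3 - <<'E'
from kd import *
s=read_state();print(s["time"],s["ee_pos"].round(3),s["ft_force"].round(1))
c=camera("side");d=load("side0");k=camera("scene")
for nm,cc in(("0",d),("now",c)):
    P=pts(cc)-M;a,b,h=[P@w for w in(xl,yl,zl)];g=cc["image"].astype(int)
    q=(abs(a)<.006)&(abs(b)<.006);m=(g[...,0]-g[...,2]>30)&(abs(a)<.03)&(b<-.02)&(b>-.06)&(abs(h)<.03)
    print(nm,"mouth h",np.median(h[q]).round(4),"brass",m.sum(),np.round([b[m].min(),b[m].max(),a[m].min(),a[m].max()],4) if m.any() else "")
for n,x in(("scene",k),("side",c)):
    d0=load(n+"0");A,B=pts(d0),pts(x)
    for nm,p,r in(("nut",(.548,-.2155,.08),.03),("tdr",(.552,-.15,.085),.03)):
        print(n,nm,[T[(np.linalg.norm(T-np.array(p),axis=-1)<r)&(T[...,2]>.055)].mean(0).round(3).tolist() for T in(A,B)])
E
```

```text
scene 0 shaft slope row -0.08 perp 0.22 shaft row -0.0028 perp 0.0034 wing edges [-0.0211  0.0182] edge slopes [-0.03  0.16]
scene now shaft slope row -0.13 perp 0.18 shaft row -0.0009 perp 0.0030 wing edges [-0.0194  0.0193] edge slopes [-0.02  0.05]
side 0 shaft slope row -0.12 perp -0.05 shaft row 0.0034 perp -0.0017 wing edges [-0.0099  0.0225] edge slopes [-1.53 -0.03]
side now shaft slope row -0.25 perp -0.27 shaft row 0.0048 perp -0.0029 wing edges [-0.0064  0.0246] edge slopes [-0.12  0.11]
51.35 [ 0.542 -0.258  0.199] [ 0.  -0.1  0. ]
0 mouth h -0.0039 brass 1 [-0.049  -0.049  -0.0263 -0.0263]
now mouth h -0.004 brass 30 [-0.0597 -0.0281 -0.0267  0.0082]
scene nut [[0.555, -0.222, 0.088], [0.555, -0.222, 0.09]]
scene tdr [[0.554, -0.154, 0.092], [0.554, -0.154, 0.092]]
side nut [[0.546, -0.206, 0.088], [0.546, -0.207, 0.088]]
side tdr [[0.548, -0.145, 0.088], [0.548, -0.145, 0.088]]
```

The key stands upright in its hole within about 2 mm of its start. The bolt is across the gap, the flap is shut and the other tools are unmoved, so I'm handing in.

```bash
python3 -c "
from bench import *
print(close_job())"
```

```text
the job is handed in; nothing more can be done
None
```

I handed the job in at about 51 s: hatch locked, flap shut, key upright in its own hole within about 2 mm, nothing else moved; the bolt crosses the gap and the key turned to a stall, but the cameras can't confirm its last 1–2 mm, and no verdict came back.

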